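# Make ready the order carrier: wheel off, blanks swapped, knob blanks loaded

## Robot

A 6-joint arm with a two-finger parallel gripper is mounted at the origin on a cart in front of the work surface, level with it; the furniture and walls round the work are solid. World frame = base frame: x ahead of the robot, y to its left, z up, the work surface at z = 0. Lengths are in m, angles in rad, forces in N, time in s.
With the tool pointing down it reaches from about 0.375 to 0.9 m from the base axis. Payload 3.1 kg.
Tool frame: the origin (TCP) lies at the very end of the fingers, on their centre line; the grasp point (between the pads) lies 19 mm behind it; z points along the fingers, y is the direction in which the jaws open and shut (so a half turn about z gives the same grasp; the last joint's range is limited). The gripper opens to 85 mm and grips with 20 to 120 N. Pads are 22 mm wide; open, the fingers measure 114 mm over their backs; the gripper's body (76 mm by 85 mm) begins 54 mm behind the grasp point. The pads swing forward as they close: fully open they stand 13 mm farther back than shut.
Start: joints at [1.085, 0.527, 1.433, -0, 1.181, -0.178], TCP at [0.189, 0.596, 0.231] pointing down, gripper open.
Joint ranges: [-3.08, 3.08], [-0.75, 2.2], [0.22, 2.44], [-1.43, 4.57], [0, 2.65], [-2.85, 2.85]. Speed limits (rad/s): [2.79, 2.79, 3.14, 3.14, 3.14, 3.14].

## Interface

Orientations are given as a unit quaternion [x, y, z, w].
In Python, from station import manip gives the robot as it stands.
- The arm moves only by the tool send_rows, never from a script. Its argument "motion" is a list of rows, each an object with "gripper": the finger opening in mm, from 0 to 85.4; "travel": the shift along the tool's x, y, z in mm, a list of three; "rotation": the turn, a rotation vector about the tool's x, y, z in degrees, a list of three. In form: [{"gripper": gripper, "travel": [x, y, z], "rotation": [ax, ay, az]}, ...]. A call has 1 to 12 rows; each row shifts and turns the commanded pose from where the row before left it, along the tool's axes as they then stand; what a row does not reach is not made up. A row lasts 1/12 s, in which the tool goes at most 41.7 mm and 7.16 degrees, less where a joint would pass 70% of its speed; a pose out of reach is approached as far as the arm can. A call is refused whole if a number of a shift passes 41.7 or a number of a turn 7.16, either way. A call with a gripper value outside its range is refused whole. The fingers move at their own pace and stop on an object; "newtons" is the grip in N (left out, the last holds). Time passes only in rows, so rows that do not move let the fingers close. It gives the time, the measured TCP pose, the force and the opening at its end, in the units of the state.
- manip.sense(): the state, without advancing time (a new reading comes with each control period).
- manip.snapshot(name): name is "side" or "top"; returns the picture (420x560x3 uint8, red, green, blue); there is no depth.
- manip.calibration(name): a dict with "fx", "fy", "cx", "cy" (pixels), "k1" (the pictures are not rectified: a ray, as slopes to the right and down, at radius r is drawn at 1 + k1 r^2 times it, then the intrinsics apply), "cam_to_world" (4x4, takes a point from camera to world coordinates). Camera axes: x right, y down, z forward; pixel columns grow to the right and rows downward; lengths in m; the calibration is good to about 2 mm. A picture is of the moment at which its call begins. calibration takes no time and is no camera call.
- manip.sign_off(): hands the job in, once; it reports no verdict.
The state is a dict: "t": time; "q": joint angles; "qd": joint speeds; "tau": joint torques, N m; "tcp_pos": TCP position; "tool_rot": TCP orientation; "force": force on the tool from outside, world axes, zero at the start; "ft_torque": the same for the moment, N m; "finger_gap": opening from 0.0 (shut) to 1.0 (fully open).
Only numpy, scipy, OpenCV 4.12 (cv2) and the standard library are available. Lean on these libraries where they do the work, as an engineer would, in place of code of your own. Each camera call takes 0.05 s, during which the arm holds its last target. There are 200 camera calls.

## Task

Make up the next order at the carrier: unscrew the black hold-down wheel from the carrier's post, anticlockwise, without forcing the thread, until it is free, then lift it off and lay it on the bench clear of the carrier and the tray. Then swap the pale and the dark turning blank, so that each lies flat and fully down in the bay where the other one was. Also lay every small pale knob blank that is on the bench flat in the dark wooden tray, next to one another and not stacked, and leave the turned finial and the chuck key where they are.

Things in the scene. Friction and masses are not known exactly. Their poses are not given: they have to be found in the camera images.
- carrier: order carrier, fixed: plywood base 172 (x) x 202 (y) x 6 mm with two open-topped bays side by side and a steel post between them. Origin on the worktop, under the middle of the base and of the post; z up; both bays run along x. Post: collar 36 mm thick (56 mm at its foot, up to 12 mm), 53 mm high, then a right-hand thread of 26 mm outer diameter up to 83 mm above the worktop
- bay_a (a point): middle of the floor of the carrier's left bay (carrier y = +69 mm), 6 mm above the worktop, axes as the carrier's. Inside 162 mm long (x), 54 mm wide (y); its walls are 5 mm thick, their tops 16 mm above the worktop
- bay_b (a point): middle of the floor of the carrier's right bay (carrier y = -69 mm); the same size and height as the left bay
- wheel: black hold-down wheel, one loose piece, 0.25 kg: flat flange 116 mm across, 8 mm thick, a white line on it; a round fluted grip 35 mm in diameter rises from its middle to 62 mm above the flange's underside. Origin at the centre of the underside, z up through the grip. It starts screwed down on the carrier's collar, origin 53 mm above the worktop, its flange reaching over both long blanks
- grip (a point): the wheel's axis, 47 mm above its underside: where to grip it. Right-hand thread, 9.5 mm a turn: turned anticlockwise seen from above it climbs by itself, easily (under 0.1 N m), stays where it is left, and comes free after about two full turns, 19 mm up; then lift it 15 mm more to clear the post. Till then the thread holds it: never pull
- pale_mid (a point): middle of the pale square turning blank, 45 x 152 x 45 mm, 0.21 kg; its y axis runs along the 152 mm length. It starts in one of the carrier's bays, its middle 28.5 mm above the worktop
- dark_mid (a point): middle of the dark brown square turning blank, 38 x 120 x 38 mm, 0.12 kg; its y axis runs along the 120 mm length. It starts in the carrier's other bay, its middle 25 mm above the worktop
- tray: low dark wooden tray, fixed: outside 90 (x) x 230 (y) x 16 mm high, walls and floor 5 mm thick, inside 80 x 220 mm. Origin at the centre of its underside, z up. Fixed surroundings (world, m): worktop front edge x = 0.34; at the back a step 0.1 high from x = 0.705, an open drawer over it reaching to x = 0.685 at height 0.22 to 0.29; vice 0.14 high in x 0.3 to 0.49, y 0.34 to 0.46; drilling jig 0.09 high in x 0.35 to 0.575, y -0.33 to -0.09
- finial: bystander: turned wooden finial standing upright, 48 mm thick, 119 mm high; origin at the centre of its foot
- chuck_key: bystander: steel chuck key lying flat, 55 x 88 x 19 mm; origin at the centre of its underside
- knob_mid_0 (a point): middle of a small pale knob blank (flat wooden block, 55 (its x) x 60 (its y) x 30 mm, 0.07 kg), lying on the worktop with its middle 15 mm up; one to three such blocks are there, an absent one reads None
- knob_mid_1 (a point): middle of a small pale knob blank (flat wooden block, 55 (its x) x 60 (its y) x 30 mm, 0.07 kg), lying on the worktop with its middle 15 mm up; one to three such blocks are there, an absent one reads None
- knob_mid_2 (a point): middle of a small pale knob blank (flat wooden block, 55 (its x) x 60 (its y) x 30 mm, 0.07 kg), lying on the worktop with its middle 15 mm up; one to three such blocks are there, an absent one reads None

How it is judged:
By the outcome, as a careful person would: the job done as asked, in the order asked, and still so for the second after the job is handed in, with the robot touching nothing.
Of knob_blank_0, knob_blank_1, knob_blank_2 only 1 to 3 are there at a start; the rules pass over those that are not, and their reading is None.
At some moment in a run one of knob_blank_0, knob_blank_1, knob_blank_2 may be knocked a few centimetres aside while the robot is not near it.
Once in a run the grip may slacken for a moment while it holds something.
It also fails if it takes over 210 s, if anything falls off the work surface, if the arm or the gripper's body presses on something with over 40 N, if the wrist force passes 120 N, or if a joint passes its speed limit or range.

## Working session

There is one attempt and no reset: what is moved stays moved. The work goes in short steps, Python scripts to look and compute and a tool call to move; the robot and the scene stay as the last step left them, time stands still between calls to the robot, and variables do not carry over. Pictures are saved under pics/ and viewed, about 12 in all and at most 16, crops included, and the job is handed in when it is done.

Besides the shell and the picture viewer there is one more tool, called after "Call:" as name(argument=value, ...), one argument or row to a line, values as JSON. send_rows: Moves the arm, as the interface text tells. Its arguments: {"type":"object","properties":{"motion":{"type":"array","items":{"type":"object","properties":{"gripper":{"type":"number"},"travel":{"type":"array","items":{"type":"number"}},"rotation":{"type":"array","items":{"type":"number"}}}}},"newtons":{"type":"number"}},"required":["motion"]}

```bash
mkdir -p pics; ls; python3 - <<'E'
from station import manip
import cv2
print(manip.sense())
for n in ("side","top"):
    cv2.imwrite(f"pics/{n}0.png",manip.snapshot(n)[:,:,::-1]); print(manip.calibration(n))
E
```

```text
pics
{'t': 0.0, 'q': array([ 1.08451680e+00,  5.28454785e-01,  1.43388662e+00, -1.90048060e-05,
        1.18141187e+00, -1.78536327e-01]), 'qd': array([-0.00024291, -0.00071445, -0.0004872 , -0.00013617,  0.00010049,
       -0.00195641]), 'tau': array([ 2.27693145e-04, -4.42353559e+01, -1.78023541e+01, -2.01222524e-04,
        8.51105258e-03, -7.64421806e-07]), 'tcp_pos': array([0.1889786 , 0.59499846, 0.23034561]), 'tool_rot': array([ 1.53261466e-01,  9.88185082e-01, -1.02404088e-03, -3.44220810e-04]), 'force': array([ 0.71095736, -0.52126207,  0.33087621]), 'ft_torque': array([ 0.04851004, -0.04772992, -0.02423358]), 'finger_gap': 1.002467399980838}
{'fx': 471.5110922423895, 'fy': 471.5110922423895, 'cx': 275.28575083426784, 'cy': 212.00646233738266, 'k1': -0.14571187087735588, 'cam_to_world': array([[-0.99983258, -0.00344543,  0.01797083,  0.49484739],
       [-0.01563558,  0.67104372, -0.74125289,  1.04941607],
       [-0.00950528, -0.74140977, -0.67098524,  0.92728047],
       [ 0.        ,  0.        ,  0.        ,  1.        ]])}
{'fx': 389.23412433302497, 'fy': 389.23412433302497, 'cx': 277.1412050170462, 'cy': 209.98786928969238, 'k1': 0.01714940810140572, 'cam_to_world': array([[ 0.11010685, -0.97172216,  0.20888399,  0.26651986],
       [-0.99390806, -0.10662678,  0.02788383,  0.10954952],
       [-0.00482271, -0.21068169, -0.97754282,  1.2032592 ],
       [ 0.        ,  0.        ,  0.        ,  1.        ]])}
```

View pics/top0.png

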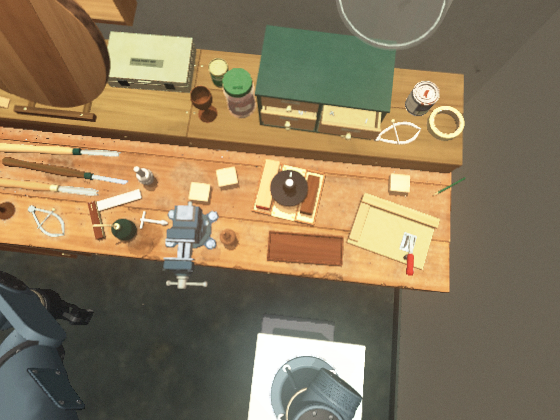

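View pics/side0.png

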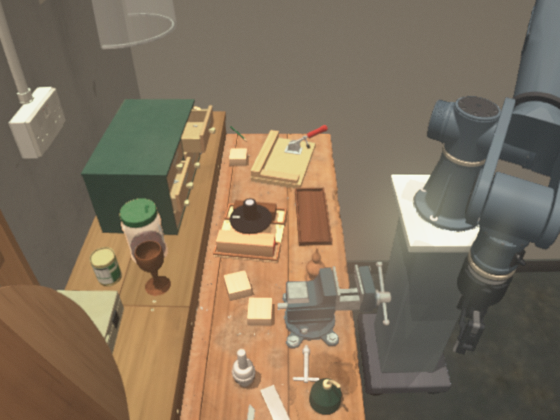

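The top view shows the carrier at about (289,190), with the pale blank on the left and the dark one on the right. Knobs are at (227,177), (200,192) and (400,183), and the tray is at (305,248). The finial is near (229,239). The side view agrees.

```bash
cat > h.py <<'E'
import numpy as np, cv2
from station import manip
from scipy.spatial.transform import Rotation as R
def cal(n):
    c=manip.calibration(n); K=np.array([[c['fx'],0,c['cx']],[0,c['fy'],c['cy']],[0,0,1.]]); D=np.array([c['k1'],0,0,0,0]); return K,D,c['cam_to_world']
def cast(n,uv,z):
    K,D,T=cal(n); p=cv2.undistortPoints(np.array(uv,float).reshape(-1,1,2),K,D)[:,0]
    d=np.c_[p,np.ones(len(p))]@T[:3,:3].T; o=T[:3,3]; return o+d*((z-o[2])/d[:,2])[:,None]
def proj(n,P):
    K,D,T=cal(n); P=np.atleast_2d(np.array(P,float)); Q=(P-T[:3,3])@T[:3,:3]
    return cv2.projectPoints(Q,np.zeros(3),np.zeros(3),K,D)[0][:,0]
def snap(n): return manip.snapshot(n)[:,:,::-1].copy()
def st():
    s=manip.sense(); r=R.from_quat(s['tool_rot']).as_matrix()
    print('t %.2f tcp'%s['t'],np.round(s['tcp_pos']*1000,1),'x-axis deg %.1f tilt %.1f'%(np.degrees(np.arctan2(r[1,0],r[0,0])),np.degrees(np.arccos(-r[2,2]))),'F',np.round(s['force'],1),'gap',round(s['finger_gap']*85.4,1),'q',np.round(s['q'],2))
def crop(n,img,box,k,name):
    x,y,w,h=box; cv2.imwrite(name,cv2.resize(img[y:y+h,x:x+w],None,fx=k,fy=k,interpolation=cv2.INTER_CUBIC))
E
python3 - <<'E'
from h import *
st()
t=cv2.imread('pics/top0.png'); s=cv2.imread('pics/side0.png')
a=cv2.resize(t[150:275,185:425],None,fx=3.3,fy=3.3,interpolation=cv2.INTER_CUBIC)
cv2.imwrite('pics/tc0.png',a)
crop('side',s,(200,140,140,195),3,'pics/sc0.png')
for n,im,zs in (('top',t,30),('side',s,30)):
    hsv=cv2.cvtColor(im,cv2.COLOR_BGR2HSV)
    for u,v in ([(227,177),(200,192),(400,183),(265,182),(311,190),(300,262),(270,210)] if n=='top' else [(238,285),(260,311),(238,157),(250,242),(312,215)]): print(n,u,v,hsv[v,u])
E
```

```text
t 0.10 tcp [189.  595.1 230.4] x-axis deg 162.4 tilt 0.1 F [ 0.5  0.4 -0.5] gap 85.6 q [ 1.08  0.53  1.43  0.    1.18 -0.18]
top 227 177 [ 27  50 254]
top 200 192 [ 27  48 254]
top 400 183 [ 27  44 254]
top 265 182 [ 25  82 254]
top 311 190 [ 12 163 181]
top 300 262 [ 12 153 147]
top 270 210 [ 13 148 220]
side 238 285 [ 24  64 246]
side 260 311 [ 24  64 246]
side 238 157 [ 24  64 246]
side 250 242 [ 20  96 246]
side 312 215 [ 10 134 148]
```

View pics/tc0.png

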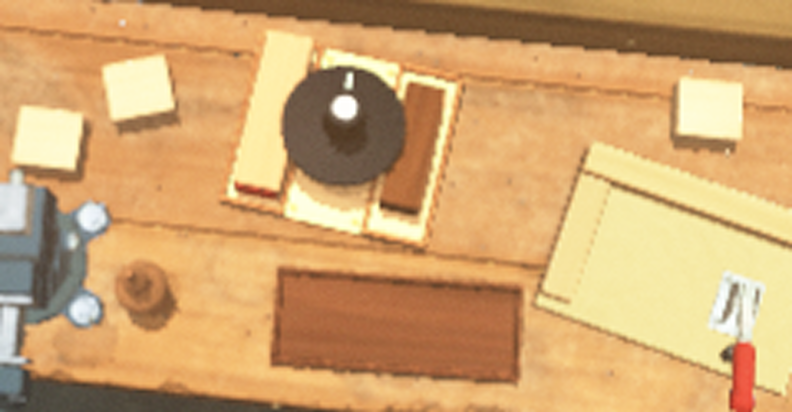

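View pics/sc0.png

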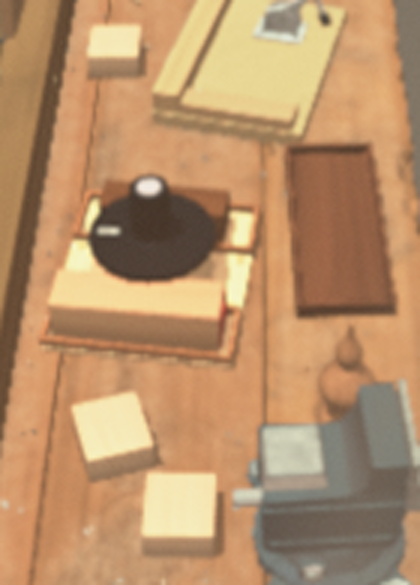

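Top crop (÷3.3, +185,+150): the wheel grip's white tip is at (344,106), and the carrier's outer corners are near (222,200), (427,246) and (461,80). The tray corners are (280,268), (524,288), (517,382), (272,364). Next I'll measure these on their planes.

```bash
python3 - <<'E'
from h import *
t=cv2.imread('pics/top0.png'); s=cv2.imread('pics/side0.png')
f=lambda L:[(u/3.3+185-.35,v/3.3+150-.35) for u,v in L]
g=lambda L:[(u/3+200-.33,v/3+140-.33) for u,v in L]
pr=lambda l,a:print(l,np.round(a*1000).astype(int)[:,:2].tolist())
pr('carrier corners',cast('top',f([(222,200),(427,246),(461,80)]),.016))
pr('carrier side',cast('side',g([(43,341),(234,356),(258,210)]),.016))
pr('grip tip top',cast('top',f([(344,106)]),.115)); pr('grip side',cast('side',g([(148,187)]),.115))
pr('line end',cast('top',f([(349,72)]),.061))
C=cast('top',f([(280,268),(524,288),(517,382),(272,364)]),.016);pr('tray',C);print(C.mean(0))
C=cast('side',g([(288,148),(370,146),(394,312),(297,313)]),.016);pr('tray side',C);print(C.mean(0))
pr('pale near-end',cast('top',f([(235,186),(280,193),(268,30),(312,40)]),.051))
pr('dark',cast('top',f([(382,205),(418,212),(411,80),(445,85)]),.044))
pr('finial',cast('top',f([(142,278)]),.119)); pr('finial side',cast('side',g([(350,330)]),.119))
for n,im,box in(('top',t,(185,160,240,60)),('side',s,(220,140,60,190))):
    hsv=cv2.cvtColor(im,cv2.COLOR_BGR2HSV); m=cv2.inRange(hsv,(20,20,225),(32,75 if n=='side' else 70,255))
    k=np.zeros_like(m);x,y,w,h=box;k[y:y+h,x:x+w]=m[y:y+h,x:x+w]
    for c in cv2.findContours(k,0,2)[0]:
        if 150<cv2.contourArea(c)<1200:
            W=cast(n,c[:,0].astype(float),.03)[:,:2]*1000
            r=cv2.minAreaRect(W.astype(np.float32)); print(n,cv2.contourArea(c),np.round(r[0]),np.round(r[1]),round(r[2],1))
E
```

```text
carrier corners [[511, 222], [488, 25], [653, 7]]
carrier side [[678, 206], [510, 222], [489, 32]]
grip tip top [[586, 116]]
grip side [[586, 113]]
line end [[635, 115]]
tray [[452, 160], [458, -68], [371, -68], [363, 157]]
[0.41105708 0.04495023 0.016     ]
tray side [[459, -62], [375, -66], [368, 169], [455, 170]]
[0.41411307 0.0527803  0.016     ]
pale near-end [[518, 208], [516, 166], [671, 195], [666, 153]]
dark [[516, 72], [513, 38], [639, 56], [638, 24]]
finial [[415, 271]]
finial side [[418, 288]]
top 257.0 [550. 392.] [57. 51.] 89.2
top 256.5 [ 647. -228.] [51. 56.] 2.3
top 242.5 [610. 314.] [52. 56.] 18.1
side 367.5 [551. 391.] [55. 49.] 87.5
side 316.5 [610. 313.] [50. 55.] 17.7
```

```bash
python3 - <<'E'
from h import *
pr=lambda l,a:print(l,np.round(a*1000).astype(int)[:,:2].tolist())
f=lambda L:[(u/3.3+185-.35,v/3.3+150-.35) for u,v in L]
pr('drawer top front corners',cast('top',[(258,123),(317,132),(320,129),(381,138)],.29))
pr('jig',cast('top',f([(590,145),(537,305)]),.03))
pr('bottle',cast('top',[(145,177)],.05)); pr('key',cast('top',[(152,220)],.015))
pr('step edge',cast('top',[(240,150),(400,168)],.1))
s=cv2.imread('pics/side0.png');hsv=cv2.cvtColor(s,cv2.COLOR_BGR2HSV)
m=cv2.inRange(hsv,(15,20,215),(32,90,255))
for c in cv2.findContours(m[140:175,220:255],0,2)[0]:
    if cv2.contourArea(c)>60:
        W=cast('side',c[:,0]+[220.,140.],.03)[:,:2]*1000; print(np.round(W.min(0)),np.round(W.max(0)))
E
```

```text
drawer top front corners [[679, 208], [671, 58], [680, 52], [672, -101]]
jig [[598, -118], [442, -79]]
bottle [[572, 559]]
key [[446, 526]]
step edge [[673, 272], [668, -206]]
[ 621. -255.] [ 676. -204.]
```

```bash
cat >> h.py <<'E'
def go(x,y,z,yaw=None):
    """print tool-frame delta (mm, deg) to a world target; yaw = tool x-axis heading"""
    s=manip.sense(); M=R.from_quat(s['tool_rot']).as_matrix(); d=M.T@(np.array([x,y,z])-s['tcp_pos']*1000)
    print('delta tool mm',np.round(d,1),'norm %.0f'%np.linalg.norm(d))
    if yaw is not None:
        T=R.from_euler('z',yaw,degrees=True)*R.from_euler('x',180,degrees=True)
        print('rotvec deg',np.round(np.degrees((R.from_matrix(M).inv()*T).as_rotvec()),1))
E
python3 -c "
from h import *
go(586,115,230,-25)"
```

```text
delta tool mm [-523.8 -337.2    0.9] norm 623
rotvec deg [   0.    -0.2 -172.6]
```

Call:
send_rows(
  motion=[
    {"gripper":85,"travel":[-21.8,-14,0],"rotation":[0,0,0]},
    {"gripper":85,"travel":[-21.8,-14,0],"rotation":[0,0,0]},
    {"gripper":85,"travel":[-21.8,-14,0],"rotation":[0,0,0]},
    {"gripper":85,"travel":[-21.8,-14,0],"rotation":[0,0,0]},
    {"gripper":85,"travel":[-21.8,-14,0],"rotation":[0,0,0]},
    {"gripper":85,"travel":[-21.8,-14,0],"rotation":[0,0,0]},
    {"gripper":85,"travel":[-21.8,-14,0],"rotation":[0,0,0]},
    {"gripper":85,"travel":[-21.8,-14,0],"rotation":[0,0,0]},
    {"gripper":85,"travel":[-21.8,-14,0],"rotation":[0,0,0]},
    {"gripper":85,"travel":[-21.8,-14,0],"rotation":[0,0,0]},
    {"gripper":85,"travel":[-21.8,-14,0],"rotation":[0,0,0]},
    {"gripper":85,"travel":[-21.8,-14,0],"rotation":[0,0,0]},
  ],
)

```text
t: 1.1
tcp_pos: [0.3881, 0.355, 0.231]
tool_rot: [0.153, 0.988, -0.0, -0.0]
force: [1.0, 0.7, 0.2]
finger_gap: 0.995
```

Call:
send_rows(
  motion=[
    {"gripper":85,"travel":[-21.8,-14,0],"rotation":[0,0,0]},
    {"gripper":85,"travel":[-21.8,-14,0],"rotation":[0,0,0]},
    {"gripper":85,"travel":[-21.8,-14,0],"rotation":[0,0,0]},
    {"gripper":85,"travel":[-21.8,-14,0],"rotation":[0,0,0]},
    {"gripper":85,"travel":[-21.8,-14,0],"rotation":[0,0,0]},
    {"gripper":85,"travel":[-21.8,-14,0],"rotation":[0,0,0]},
    {"gripper":85,"travel":[-21.8,-14,0],"rotation":[0,0,0]},
    {"gripper":85,"travel":[-21.8,-14,0],"rotation":[0,0,0]},
    {"gripper":85,"travel":[-21.8,-14,0],"rotation":[0,0,0]},
    {"gripper":85,"travel":[-21.8,-14,0],"rotation":[0,0,0]},
    {"gripper":85,"travel":[-21.8,-14,0],"rotation":[0,0,0]},
    {"gripper":85,"travel":[-21.8,-14,0],"rotation":[0,0,0]},
  ],
)

```text
t: 2.1
tcp_pos: [0.5864, 0.1158, 0.2308]
tool_rot: [0.153, 0.988, -0.0, -0.001]
force: [1.0, -0.4, -0.5]
finger_gap: 0.995
```

Call:
send_rows(
  motion=[
    {"gripper":85,"rotation":[0,0,7],"travel":[0,0,0]},
    {"gripper":85,"rotation":[0,0,7],"travel":[0,0,0]},
    {"gripper":85,"rotation":[0,0,7],"travel":[0,0,0]},
    {"gripper":85,"rotation":[0,0,7],"travel":[0,0,0]},
    {"gripper":85,"rotation":[0,0,7],"travel":[0,0,0]},
    {"gripper":85,"rotation":[0,0,7],"travel":[0,0,0]},
    {"gripper":85,"rotation":[0,0,7],"travel":[0,0,0]},
    {"gripper":85,"rotation":[0,0,7],"travel":[0,0,0]},
    {"gripper":85,"rotation":[0,0,7],"travel":[0,0,0]},
    {"gripper":85,"rotation":[0,0,7],"travel":[0,0,0]},
    {"gripper":85,"rotation":[0,0,7],"travel":[0,0,0]},
    {"gripper":85,"rotation":[0,0,7],"travel":[0,0,0]},
  ],
)

```text
t: 3.1
tcp_pos: [0.5857, 0.1169, 0.2308]
tool_rot: [0.777, 0.629, -0.0, -0.0]
force: [-0.2, -0.0, -0.2]
finger_gap: 0.995
```

Call:
send_rows(
  motion=[
    {"gripper":85,"rotation":[0,0,7],"travel":[0,0,0]},
    {"gripper":85,"rotation":[0,0,7],"travel":[0,0,0]},
    {"gripper":85,"rotation":[0,0,7],"travel":[0,0,0]},
    {"gripper":85,"rotation":[0,0,7],"travel":[0,0,0]},
    {"gripper":85,"rotation":[0,0,7],"travel":[0,0,0]},
    {"gripper":85,"rotation":[0,0,7],"travel":[0,0,0]},
    {"gripper":85,"rotation":[0,0,7],"travel":[0,0,0]},
    {"gripper":85,"rotation":[0,0,7],"travel":[0,0,0]},
    {"gripper":85,"rotation":[0,0,7],"travel":[0,0,0]},
    {"gripper":85,"rotation":[0,0,7],"travel":[0,0,0]},
    {"gripper":85,"rotation":[0,0,7],"travel":[0,0,0]},
    {"gripper":85,"rotation":[0,0,7],"travel":[0,0,0]},
  ],
)

```text
t: 4.1
tcp_pos: [0.5857, 0.1169, 0.2308]
tool_rot: [0.999, -0.052, -0.001, 0.0]
force: [0.5, -0.3, 0.2]
finger_gap: 0.996
```

Call:
send_rows(
  motion=[
    {"gripper":85,"rotation":[0,0,7],"travel":[0,0,10]},
    {"gripper":85,"rotation":[0,0,7],"travel":[0,0,15]},
    {"gripper":85,"rotation":[0,0,7],"travel":[0,0,15]},
    {"gripper":85,"rotation":[0,0,0],"travel":[0,0,20]},
    {"gripper":85,"rotation":[0,0,0],"travel":[0,0,10]},
    {"gripper":85,"rotation":[0,0,0],"travel":[0,0,0]},
  ],
)

```text
t: 4.6
tcp_pos: [0.5839, 0.1168, 0.1584]
tool_rot: [0.973, -0.23, -0.003, 0.001]
force: [0.0, 0.4, -1.0]
finger_gap: 1.0
```

```bash
python3 - <<'E'
from h import *
st(); go(586,115,81)
for n in('side','top'):
    im=snap(n); cv2.imwrite(f'pics/{n}1.png',im)
print(proj('top',[[.586,.115,.115]]),proj('side',[[.586,.115,.115]]))
crop('side',im:=cv2.imread('pics/side1.png'),(190,140,180,140),4,'pics/sc1.png')
E
```

```text
t 4.60 tcp [583.9 116.8 158.4] x-axis deg -26.6 tilt 0.4 F [ 0.   0.4 -1. ] gap 85.4 q [ 0.01  0.58  1.57 -0.    1.    2.05]
delta tool mm [ 3.1  0.4 77.4] norm 77
[[289.19364439 181.84299827]] [[249.12076085 202.45580788]]
```

View pics/sc1.png

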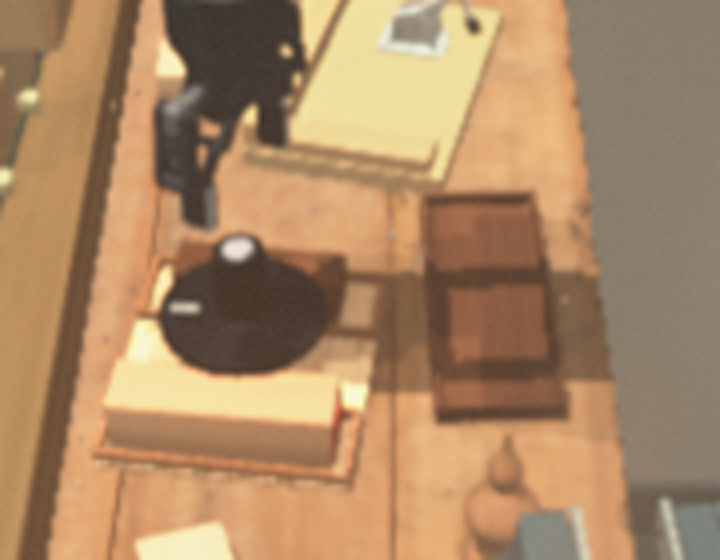

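Gripper hovers just above the wheel (side view: wheel tip at crop (237,248), fingers above/behind as expected). Lower and grip.

Call:
send_rows(
  motion=[
    {"gripper":85,"travel":[3,0,15],"rotation":[0,0,0]},
    {"gripper":85,"travel":[0,0,20],"rotation":[0,0,0]},
    {"gripper":85,"travel":[0,0,20],"rotation":[0,0,0]},
    {"gripper":85,"travel":[0,0,14],"rotation":[0,0,0]},
    {"gripper":85,"travel":[0,0,7],"rotation":[0,0,0]},
    {"gripper":85,"travel":[0,0,0],"rotation":[0,0,0]},
    {"gripper":30,"travel":[0,0,0],"rotation":[0,0,0]},
    {"gripper":30,"travel":[0,0,0],"rotation":[0,0,0]},
    {"gripper":30,"travel":[0,0,0],"rotation":[0,0,0]},
    {"gripper":30,"travel":[0,0,0],"rotation":[0,0,0]},
    {"gripper":30,"travel":[0,0,0],"rotation":[0,0,0]},
    {"gripper":30,"travel":[0,0,0],"rotation":[0,0,0]},
  ],
  newtons=50,
)

```text
t: 5.7
tcp_pos: [0.5893, 0.1152, 0.0865]
tool_rot: [0.973, -0.23, 0.001, 0.0]
force: [-1.9, -2.4, 6.0]
finger_gap: 0.396
```

```bash
python3 -c "
from h import *
st()"
```

```text
t 5.70 tcp [589.3 115.2  86.5] x-axis deg -26.6 tilt 0.1 F [-1.9 -2.4  6. ] gap 33.8 q [ 0.01  0.69  1.61 -0.    0.84  2.04]
```

Call:
send_rows(
  motion=[
    {"gripper":50,"travel":[0,0,0],"rotation":[0,0,0]},
    {"gripper":50,"travel":[0,0,0],"rotation":[0,0,0]},
    {"gripper":50,"travel":[-3,0.5,2],"rotation":[0,0,0]},
    {"gripper":50,"travel":[0,0,0],"rotation":[0,0,0]},
    {"gripper":30,"travel":[0,0,0],"rotation":[0,0,0]},
    {"gripper":30,"travel":[0,0,0],"rotation":[0,0,0]},
    {"gripper":30,"travel":[0,0,0],"rotation":[0,0,0]},
    {"gripper":30,"travel":[0,0,0],"rotation":[0,0,0]},
    {"gripper":30,"travel":[0,0,-0.15],"rotation":[0,0,-6]},
    {"gripper":30,"travel":[0,0,-0.15],"rotation":[0,0,-6]},
    {"gripper":30,"travel":[0,0,-0.15],"rotation":[0,0,-6]},
    {"gripper":30,"travel":[0,0,0],"rotation":[0,0,0]},
  ],
)

```text
t: 6.7
tcp_pos: [0.5851, 0.1161, 0.0834]
tool_rot: [0.997, -0.074, -0.001, 0.0]
force: [-1.0, -2.4, -0.8]
finger_gap: 0.398
```

```bash
python3 -c "
from h import *
st();print(manip.sense()['ft_torque'])"
```

```text
t 6.70 tcp [585.1 116.1  83.4] x-axis deg -8.5 tilt 0.1 F [-1.  -2.4 -0.8] gap 34.0 q [ 0.01  0.69  1.62 -0.    0.83  1.73]
[-0.3541056   0.29408059 -0.01728085]
```

Turns smoothly. Continue in small checks.

Call:
send_rows(
  motion=[
    {"gripper":30,"travel":[0,0,-0.17],"rotation":[0,0,-6.5]},
    {"gripper":30,"travel":[0,0,-0.17],"rotation":[0,0,-6.5]},
    {"gripper":30,"travel":[0,0,-0.17],"rotation":[0,0,-6.5]},
    {"gripper":30,"travel":[0,0,-0.17],"rotation":[0,0,-6.5]},
    {"gripper":30,"travel":[0,0,-0.17],"rotation":[0,0,-6.5]},
    {"gripper":30,"travel":[0,0,-0.17],"rotation":[0,0,-6.5]},
    {"gripper":30,"travel":[0,0,-0.17],"rotation":[0,0,-6.5]},
    {"gripper":30,"travel":[0,0,-0.17],"rotation":[0,0,-6.5]},
    {"gripper":30,"travel":[0,0,-0.17],"rotation":[0,0,-6.5]},
    {"gripper":30,"travel":[0,0,-0.17],"rotation":[0,0,-6.5]},
    {"gripper":30,"travel":[0,0,-0.17],"rotation":[0,0,-6.5]},
    {"gripper":30,"travel":[0,0,0],"rotation":[0,0,0]},
  ],
)

```text
t: 7.7
tcp_pos: [0.5853, 0.1143, 0.0853]
tool_rot: [0.853, 0.522, -0.002, 0.001]
force: [-1.6, -7.0, -0.2]
finger_gap: 0.395
```

```bash
python3 -c "
from h import *
st();print(manip.sense()['ft_torque'])"
```

```text
t 7.70 tcp [585.3 114.3  85.3] x-axis deg 63.0 tilt 0.2 F [-1.6 -7.  -0.2] gap 33.7 q [ 0.01  0.69  1.62 -0.    0.84  0.48]
[-1.33343086  0.28040391 -0.01540939]
```

Call:
send_rows(
  motion=[
    {"gripper":30,"travel":[-1.2,0.6,-0.17],"rotation":[0,0,-6.5]},
    {"gripper":30,"travel":[0,0,-0.17],"rotation":[0,0,-6.5]},
    {"gripper":30,"travel":[0,0,-0.17],"rotation":[0,0,-6.5]},
    {"gripper":30,"travel":[0,0,-0.17],"rotation":[0,0,-6.5]},
    {"gripper":30,"travel":[0,0,-0.17],"rotation":[0,0,-6.5]},
    {"gripper":30,"travel":[0,0,-0.17],"rotation":[0,0,-6.5]},
    {"gripper":30,"travel":[0,0,-0.17],"rotation":[0,0,-6.5]},
    {"gripper":30,"travel":[0,0,-0.17],"rotation":[0,0,-6.5]},
    {"gripper":30,"travel":[0,0,-0.17],"rotation":[0,0,-6.5]},
    {"gripper":30,"travel":[0,0,-0.17],"rotation":[0,0,-6.5]},
    {"gripper":30,"travel":[0,0,-0.17],"rotation":[0,0,-6.5]},
    {"gripper":30,"travel":[0,0,0],"rotation":[0,0,0]},
  ],
)

```text
t: 8.7
tcp_pos: [0.5872, 0.1141, 0.0873]
tool_rot: [0.388, 0.922, -0.0, 0.001]
force: [1.5, -4.5, -3.3]
finger_gap: 0.393
```

Call:
send_rows(
  motion=[
    {"gripper":30,"travel":[0,0,-0.17],"rotation":[0,0,-6.5]},
    {"gripper":30,"travel":[0,0,-0.17],"rotation":[0,0,-6.5]},
    {"gripper":30,"travel":[0,0,-0.17],"rotation":[0,0,-6.5]},
    {"gripper":30,"travel":[0,0,-0.17],"rotation":[0,0,-6.5]},
    {"gripper":30,"travel":[0,0,-0.17],"rotation":[0,0,-6.5]},
    {"gripper":30,"travel":[0,0,-0.17],"rotation":[0,0,-6.5]},
    {"gripper":30,"travel":[0,0,-0.17],"rotation":[0,0,-6.5]},
    {"gripper":30,"travel":[0,0,-0.17],"rotation":[0,0,-6.5]},
    {"gripper":30,"travel":[0,0,-0.17],"rotation":[0,0,-6.5]},
    {"gripper":30,"travel":[0,0,-0.17],"rotation":[0,0,-6.5]},
    {"gripper":30,"travel":[0,0,-0.17],"rotation":[0,0,-6.5]},
    {"gripper":30,"travel":[0,0,0],"rotation":[0,0,0]},
  ],
)

```text
t: 9.7
tcp_pos: [0.5869, 0.1155, 0.0894]
tool_rot: [-0.222, 0.975, 0.0, 0.001]
force: [2.0, 0.3, -2.4]
finger_gap: 0.401
```

```bash
python3 -c "
from h import *
st();print(manip.sense()['ft_torque'])
for n in('side','top'):
    cv2.imwrite(f'pics/{n}2.png',snap(n))
a=cv2.imread('pics/side2.png')[140:290,190:330];b=cv2.imread('pics/top2.png')[140:230,230:350]
cv2.imwrite('pics/c2.png',np.hstack([cv2.resize(a,(420,450)),cv2.resize(b,(380,450))]))"
```

```text
t 9.70 tcp [586.9 115.5  89.4] x-axis deg -154.3 tilt 0.1 F [ 2.   0.3 -2.4] gap 34.2 q [ 0.01  0.68  1.62  0.    0.84 -2.01]
[-0.02352746 -0.34877992 -0.01526517]
```

View pics/c2.png

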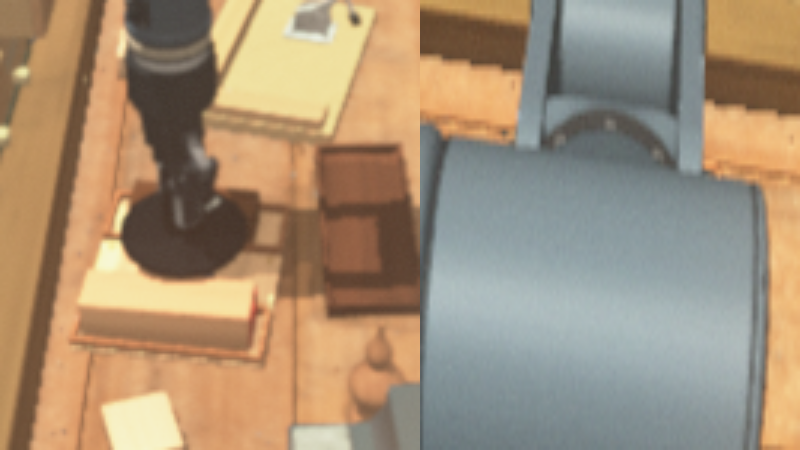

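Call:
send_rows(
  motion=[
    {"gripper":30,"travel":[0,0,-0.17],"rotation":[0,0,-6.5]},
    {"gripper":30,"travel":[0,0,-0.17],"rotation":[0,0,-6.5]},
    {"gripper":30,"travel":[0,0,-0.17],"rotation":[0,0,-6.5]},
    {"gripper":30,"travel":[0,0,-0.17],"rotation":[0,0,-6.5]},
    {"gripper":30,"travel":[0,0,-0.17],"rotation":[0,0,-6.5]},
    {"gripper":30,"travel":[0,0,0],"rotation":[0,0,0]},
    {"gripper":55,"travel":[0,0,0],"rotation":[0,0,0]},
    {"gripper":55,"travel":[0,0,0],"rotation":[0,0,0]},
    {"gripper":55,"travel":[0,0,0],"rotation":[0,0,0]},
    {"gripper":55,"travel":[0,0,0],"rotation":[0,0,0]},
  ],
)

```text
t: 10.63
tcp_pos: [0.5857, 0.1152, 0.0904]
tool_rot: [-0.487, 0.874, 0.0, -0.0]
force: [0.2, -1.3, 0.0]
finger_gap: 0.644
```

Call:
send_rows(
  motion=[
    {"gripper":55,"rotation":[0,0,7],"travel":[0,0,0]},
    {"gripper":55,"rotation":[0,0,7],"travel":[0,0,0]},
    {"gripper":55,"rotation":[0,0,7],"travel":[0,0,0]},
    {"gripper":55,"rotation":[0,0,7],"travel":[0,0,0]},
    {"gripper":55,"rotation":[0,0,7],"travel":[0,0,0]},
    {"gripper":55,"rotation":[0,0,7],"travel":[0,0,0]},
    {"gripper":55,"rotation":[0,0,7],"travel":[0,0,0]},
    {"gripper":55,"rotation":[0,0,7],"travel":[0,0,0]},
    {"gripper":55,"rotation":[0,0,7],"travel":[0,0,0]},
    {"gripper":55,"rotation":[0,0,7],"travel":[0,0,0]},
    {"gripper":55,"rotation":[0,0,7],"travel":[0,0,0]},
    {"gripper":55,"rotation":[0,0,7],"travel":[0,0,0]},
  ],
)

```text
t: 11.63
tcp_pos: [0.5858, 0.1151, 0.0903]
tool_rot: [0.226, 0.974, -0.0, -0.0]
force: [-0.2, 0.0, 0.0]
finger_gap: 0.645
```

Call:
send_rows(
  motion=[
    {"gripper":55,"rotation":[0,0,7],"travel":[0,0,0]},
    {"gripper":55,"rotation":[0,0,7],"travel":[0,0,0]},
    {"gripper":55,"rotation":[0,0,7],"travel":[0,0,0]},
    {"gripper":55,"rotation":[0,0,7],"travel":[0,0,0]},
    {"gripper":55,"rotation":[0,0,7],"travel":[0,0,0]},
    {"gripper":55,"rotation":[0,0,7],"travel":[0,0,0]},
    {"gripper":55,"rotation":[0,0,7],"travel":[0,0,0]},
    {"gripper":55,"rotation":[0,0,7],"travel":[0,0,0]},
    {"gripper":55,"rotation":[0,0,7],"travel":[0,0,0]},
    {"gripper":55,"rotation":[0,0,7],"travel":[0,0,0]},
    {"gripper":55,"rotation":[0,0,7],"travel":[0,0,0]},
    {"gripper":55,"rotation":[0,0,7],"travel":[0,0,0]},
  ],
)

```text
t: 12.63
tcp_pos: [0.5858, 0.1151, 0.0903]
tool_rot: [0.819, 0.573, -0.0, -0.0]
force: [-0.3, -0.5, -1.0]
finger_gap: 0.646
```

Call:
send_rows(
  motion=[
    {"gripper":55,"rotation":[0,0,7],"travel":[0,0,0]},
    {"gripper":55,"rotation":[0,0,7],"travel":[0,0,0]},
    {"gripper":55,"rotation":[0,0,7],"travel":[0,0,0]},
    {"gripper":55,"rotation":[0,0,7],"travel":[0,0,0]},
    {"gripper":55,"rotation":[0,0,7],"travel":[0,0,0]},
    {"gripper":55,"rotation":[0,0,7],"travel":[0,0,0]},
    {"gripper":55,"rotation":[0,0,7],"travel":[0,0,0]},
    {"gripper":55,"rotation":[0,0,7],"travel":[0,0,0]},
    {"gripper":55,"rotation":[0,0,7],"travel":[0,0,0]},
    {"gripper":55,"rotation":[0,0,7],"travel":[0,0,0]},
    {"gripper":55,"rotation":[0,0,7],"travel":[0,0,0]},
    {"gripper":55,"rotation":[0,0,0],"travel":[0,0,0]},
  ],
)

```text
t: 13.63
tcp_pos: [0.5858, 0.1151, 0.0903]
tool_rot: [0.998, -0.06, -0.0, -0.0]
force: [0.1, 0.2, 0.1]
finger_gap: 0.645
```

```bash
python3 -c "
from h import *
st();go(586,114.5,90)
im=snap('side');cv2.imwrite('pics/side3.png',im)
crop('side',im,(200,150,140,110),5,'pics/c3.png')"
```

```text
t 13.63 tcp [585.8 115.1  90.3] x-axis deg -6.8 tilt 0.0 F [0.1 0.2 0.1] gap 55.1 q [0.01 0.68 1.62 0.   0.85 1.7 ]
delta tool mm [0.3 0.6 0.3] norm 1
```

View pics/c3.png

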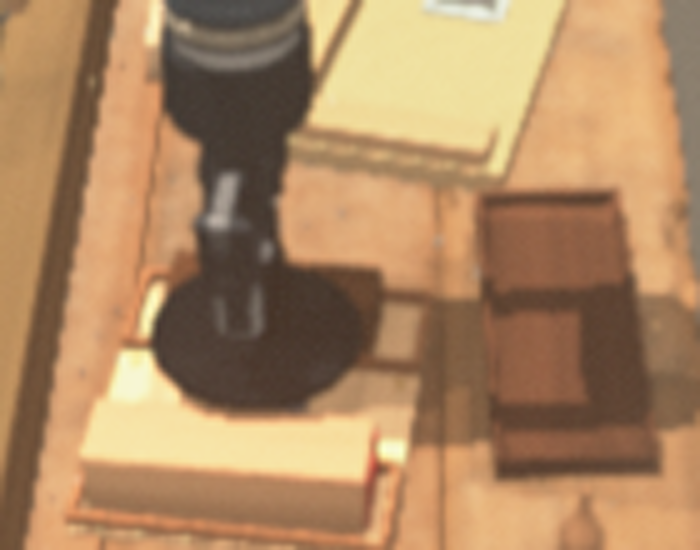

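The wheel has risen (a gap now shows under the flange in the side crop near (250,405)). Stroke two.

Call:
send_rows(
  motion=[
    {"gripper":30,"travel":[0,0.3,1.5],"rotation":[0,0,0]},
    {"gripper":30,"travel":[0,0,0],"rotation":[0,0,0]},
    {"gripper":30,"travel":[0,0,0],"rotation":[0,0,0]},
    {"gripper":30,"travel":[0,0,0],"rotation":[0,0,0]},
    {"gripper":30,"travel":[0,0,0],"rotation":[0,0,0]},
    {"gripper":30,"travel":[0,0,-0.18],"rotation":[0,0,-6.8]},
    {"gripper":30,"travel":[0,0,-0.18],"rotation":[0,0,-6.8]},
    {"gripper":30,"travel":[0,0,-0.18],"rotation":[0,0,-6.8]},
    {"gripper":30,"travel":[0,0,-0.18],"rotation":[0,0,-6.8]},
    {"gripper":30,"travel":[0,0,-0.18],"rotation":[0,0,-6.8]},
    {"gripper":30,"travel":[0,0,-0.18],"rotation":[0,0,-6.8]},
    {"gripper":30,"travel":[0,0,-0.18],"rotation":[0,0,-6.8]},
  ],
)

```text
t: 14.68
tcp_pos: [0.5859, 0.1148, 0.0901]
tool_rot: [0.936, 0.353, 0.0, 0.0]
force: [-0.4, -0.3, 0.5]
finger_gap: 0.396
```

Call:
send_rows(
  motion=[
    {"gripper":30,"travel":[0,0,-0.18],"rotation":[0,0,-6.8]},
    {"gripper":30,"travel":[0,0,-0.18],"rotation":[0,0,-6.8]},
    {"gripper":30,"travel":[0,0,-0.18],"rotation":[0,0,-6.8]},
    {"gripper":30,"travel":[0,0,-0.18],"rotation":[0,0,-6.8]},
    {"gripper":30,"travel":[0,0,-0.18],"rotation":[0,0,-6.8]},
    {"gripper":30,"travel":[0,0,-0.18],"rotation":[0,0,-6.8]},
    {"gripper":30,"travel":[0,0,-0.18],"rotation":[0,0,-6.8]},
    {"gripper":30,"travel":[0,0,-0.18],"rotation":[0,0,-6.8]},
    {"gripper":30,"travel":[0,0,-0.18],"rotation":[0,0,-6.8]},
    {"gripper":30,"travel":[0,0,-0.18],"rotation":[0,0,-6.8]},
    {"gripper":30,"travel":[0,0,-0.18],"rotation":[0,0,-6.8]},
    {"gripper":30,"travel":[0,0,-0.18],"rotation":[0,0,-6.8]},
  ],
)

```text
t: 15.68
tcp_pos: [0.5856, 0.1143, 0.0922]
tool_rot: [0.478, 0.879, -0.001, -0.0]
force: [-0.3, -0.7, 1.4]
finger_gap: 0.398
```

Call:
send_rows(
  motion=[
    {"gripper":30,"travel":[0,0,-0.18],"rotation":[0,0,-6.8]},
    {"gripper":30,"travel":[0,0,-0.18],"rotation":[0,0,-6.8]},
    {"gripper":30,"travel":[0,0,-0.18],"rotation":[0,0,-6.8]},
    {"gripper":30,"travel":[0,0,-0.18],"rotation":[0,0,-6.8]},
    {"gripper":30,"travel":[0,0,-0.18],"rotation":[0,0,-6.8]},
    {"gripper":30,"travel":[0,0,-0.18],"rotation":[0,0,-6.8]},
    {"gripper":30,"travel":[0,0,-0.18],"rotation":[0,0,-6.8]},
    {"gripper":30,"travel":[0,0,-0.18],"rotation":[0,0,-6.8]},
    {"gripper":30,"travel":[0,0,-0.18],"rotation":[0,0,-6.8]},
    {"gripper":30,"travel":[0,0,-0.18],"rotation":[0,0,-6.8]},
    {"gripper":30,"travel":[0,0,-0.18],"rotation":[0,0,-6.8]},
    {"gripper":30,"travel":[0,0,-0.18],"rotation":[0,0,-6.8]},
  ],
)

```text
t: 16.68
tcp_pos: [0.5861, 0.1141, 0.0944]
tool_rot: [-0.213, 0.977, -0.001, 0.0]
force: [0.9, -2.9, -0.3]
finger_gap: 0.391
```

```bash
python3 -c "
from h import *
st()"
```

```text
t 16.68 tcp [586.1 114.1  94.4] x-axis deg -155.5 tilt 0.1 F [ 0.9 -2.9 -0.3] gap 33.4 q [ 0.01  0.67  1.61 -0.    0.85 -1.99]
```

Call:
send_rows(
  motion=[
    {"gripper":30,"travel":[0,0,-0.18],"rotation":[0,0,-6.8]},
    {"gripper":30,"travel":[0,0,-0.18],"rotation":[0,0,-6.8]},
    {"gripper":30,"travel":[0,0,-0.18],"rotation":[0,0,-6.8]},
    {"gripper":30,"travel":[0,0,-0.18],"rotation":[0,0,-6.8]},
    {"gripper":30,"travel":[0,0,-0.18],"rotation":[0,0,-6.8]},
    {"gripper":30,"travel":[0,0,0],"rotation":[0,0,0]},
    {"gripper":55,"travel":[0,0,0],"rotation":[0,0,0]},
    {"gripper":55,"travel":[0,0,0],"rotation":[0,0,0]},
    {"gripper":55,"travel":[0,0,0],"rotation":[0,0,0]},
    {"gripper":55,"travel":[0,0,0],"rotation":[0,0,0]},
  ],
)

```text
t: 17.52
tcp_pos: [0.5856, 0.1149, 0.0951]
tool_rot: [-0.486, 0.874, 0.0, -0.0]
force: [-0.3, -0.1, -0.6]
finger_gap: 0.646
```

Call:
send_rows(
  motion=[
    {"gripper":55,"rotation":[0,0,7],"travel":[0,0,0]},
    {"gripper":55,"rotation":[0,0,7],"travel":[0,0,0]},
    {"gripper":55,"rotation":[0,0,7],"travel":[0,0,0]},
    {"gripper":55,"rotation":[0,0,7],"travel":[0,0,0]},
    {"gripper":55,"rotation":[0,0,7],"travel":[0,0,0]},
    {"gripper":55,"rotation":[0,0,7],"travel":[0,0,0]},
    {"gripper":55,"rotation":[0,0,7],"travel":[0,0,0]},
    {"gripper":55,"rotation":[0,0,7],"travel":[0,0,0]},
    {"gripper":55,"rotation":[0,0,7],"travel":[0,0,0]},
    {"gripper":55,"rotation":[0,0,7],"travel":[0,0,0]},
    {"gripper":55,"rotation":[0,0,7],"travel":[0,0,0]},
    {"gripper":55,"rotation":[0,0,7],"travel":[0,0,0]},
  ],
)

```text
t: 18.52
tcp_pos: [0.5857, 0.1149, 0.0951]
tool_rot: [0.227, 0.974, -0.0, -0.0]
force: [-0.3, 0.1, 0.8]
finger_gap: 0.645
```

Call:
send_rows(
  motion=[
    {"gripper":55,"rotation":[0,0,7],"travel":[0,0,0]},
    {"gripper":55,"rotation":[0,0,7],"travel":[0,0,0]},
    {"gripper":55,"rotation":[0,0,7],"travel":[0,0,0]},
    {"gripper":55,"rotation":[0,0,7],"travel":[0,0,0]},
    {"gripper":55,"rotation":[0,0,7],"travel":[0,0,0]},
    {"gripper":55,"rotation":[0,0,7],"travel":[0,0,0]},
    {"gripper":55,"rotation":[0,0,7],"travel":[0,0,0]},
    {"gripper":55,"rotation":[0,0,7],"travel":[0,0,0]},
    {"gripper":55,"rotation":[0,0,7],"travel":[0,0,0]},
    {"gripper":55,"rotation":[0,0,7],"travel":[0,0,0]},
    {"gripper":55,"rotation":[0,0,7],"travel":[0,0,0]},
    {"gripper":55,"rotation":[0,0,7],"travel":[0,0,0]},
  ],
)

```text
t: 19.52
tcp_pos: [0.5857, 0.1149, 0.0951]
tool_rot: [0.82, 0.572, -0.0, -0.0]
force: [-0.7, 0.2, -0.8]
finger_gap: 0.642
```

Call:
send_rows(
  motion=[
    {"gripper":55,"rotation":[0,0,7],"travel":[0,0,0]},
    {"gripper":55,"rotation":[0,0,7],"travel":[0,0,0]},
    {"gripper":55,"rotation":[0,0,7],"travel":[0,0,0]},
    {"gripper":55,"rotation":[0,0,7],"travel":[0,0,0]},
    {"gripper":55,"rotation":[0,0,7],"travel":[0,0,0]},
    {"gripper":55,"rotation":[0,0,7],"travel":[0,0,0]},
    {"gripper":55,"rotation":[0,0,7],"travel":[0,0,0]},
    {"gripper":55,"rotation":[0,0,7],"travel":[0,0,0]},
    {"gripper":55,"rotation":[0,0,7],"travel":[0,0,0]},
    {"gripper":55,"rotation":[0,0,7],"travel":[0,0,0]},
    {"gripper":55,"rotation":[0,0,7],"travel":[0,0,0]},
    {"gripper":55,"rotation":[0,0,0],"travel":[0,0,0]},
  ],
)

```text
t: 20.52
tcp_pos: [0.5857, 0.1149, 0.0951]
tool_rot: [0.998, -0.061, -0.0, -0.0]
force: [0.6, 0.2, 0.8]
finger_gap: 0.643
```

Call:
send_rows(
  motion=[
    {"gripper":30,"travel":[0,0,1],"rotation":[0,0,0]},
    {"gripper":30,"travel":[0,0,0],"rotation":[0,0,0]},
    {"gripper":30,"travel":[0,0,0],"rotation":[0,0,0]},
    {"gripper":30,"travel":[0,0,0],"rotation":[0,0,0]},
    {"gripper":30,"travel":[0,0,0],"rotation":[0,0,0]},
    {"gripper":30,"travel":[0,0,-0.18],"rotation":[0,0,-6.8]},
    {"gripper":30,"travel":[0,0,-0.18],"rotation":[0,0,-6.8]},
    {"gripper":30,"travel":[0,0,-0.18],"rotation":[0,0,-6.8]},
    {"gripper":30,"travel":[0,0,-0.18],"rotation":[0,0,-6.8]},
    {"gripper":30,"travel":[0,0,-0.18],"rotation":[0,0,-6.8]},
    {"gripper":30,"travel":[0,0,-0.18],"rotation":[0,0,-6.8]},
    {"gripper":30,"travel":[0,0,-0.18],"rotation":[0,0,-6.8]},
  ],
)

```text
t: 21.52
tcp_pos: [0.5853, 0.1143, 0.0956]
tool_rot: [0.936, 0.351, -0.001, 0.0]
force: [-1.9, -1.1, 3.7]
finger_gap: 0.404
```

```bash
python3 -c "
from h import *
st()"
```

```text
t 21.52 tcp [585.3 114.3  95.6] x-axis deg 41.1 tilt 0.1 F [-1.9 -1.1  3.7] gap 34.5 q [ 0.01  0.67  1.62 -0.    0.86  0.86]
```

Call:
send_rows(
  motion=[
    {"gripper":30,"travel":[0,0,-0.18],"rotation":[0,0,-6.8]},
    {"gripper":30,"travel":[0,0,-0.18],"rotation":[0,0,-6.8]},
    {"gripper":30,"travel":[0,0,-0.18],"rotation":[0,0,-6.8]},
    {"gripper":30,"travel":[0,0,-0.18],"rotation":[0,0,-6.8]},
    {"gripper":30,"travel":[0,0,-0.18],"rotation":[0,0,-6.8]},
    {"gripper":30,"travel":[0,0,-0.18],"rotation":[0,0,-6.8]},
    {"gripper":30,"travel":[0,0,-0.18],"rotation":[0,0,-6.8]},
    {"gripper":30,"travel":[0,0,-0.18],"rotation":[0,0,-6.8]},
    {"gripper":30,"travel":[0,0,-0.18],"rotation":[0,0,-6.8]},
    {"gripper":30,"travel":[0,0,-0.18],"rotation":[0,0,-6.8]},
    {"gripper":30,"travel":[0,0,-0.18],"rotation":[0,0,-6.8]},
    {"gripper":30,"travel":[0,0,-0.18],"rotation":[0,0,-6.8]},
  ],
)

```text
t: 22.52
tcp_pos: [0.586, 0.1138, 0.0978]
tool_rot: [0.479, 0.878, -0.001, 0.0]
force: [0.1, -2.8, 2.2]
finger_gap: 0.398
```

Call:
send_rows(
  motion=[
    {"gripper":30,"travel":[0,0,-0.18],"rotation":[0,0,-6.8]},
    {"gripper":30,"travel":[0,0,-0.18],"rotation":[0,0,-6.8]},
    {"gripper":30,"travel":[0,0,-0.18],"rotation":[0,0,-6.8]},
    {"gripper":30,"travel":[0,0,-0.18],"rotation":[0,0,-6.8]},
    {"gripper":30,"travel":[0,0,-0.18],"rotation":[0,0,-6.8]},
    {"gripper":30,"travel":[0,0,-0.18],"rotation":[0,0,-6.8]},
    {"gripper":30,"travel":[0,0,-0.18],"rotation":[0,0,-6.8]},
    {"gripper":30,"travel":[0,0,-0.18],"rotation":[0,0,-6.8]},
    {"gripper":30,"travel":[0,0,-0.18],"rotation":[0,0,-6.8]},
    {"gripper":30,"travel":[0,0,-0.18],"rotation":[0,0,-6.8]},
    {"gripper":30,"travel":[0,0,-0.18],"rotation":[0,0,-6.8]},
    {"gripper":30,"travel":[0,0,-0.18],"rotation":[0,0,-6.8]},
  ],
)

```text
t: 23.52
tcp_pos: [0.587, 0.1141, 0.1001]
tool_rot: [-0.211, 0.978, -0.001, 0.001]
force: [1.5, -1.5, 0.9]
finger_gap: 0.399
```

Call:
send_rows(
  motion=[
    {"gripper":30,"travel":[0,0,-0.18],"rotation":[0,0,-6.8]},
    {"gripper":30,"travel":[0,0,-0.18],"rotation":[0,0,-6.8]},
    {"gripper":30,"travel":[0,0,-0.18],"rotation":[0,0,-6.8]},
    {"gripper":30,"travel":[0,0,-0.18],"rotation":[0,0,-6.8]},
    {"gripper":30,"travel":[0,0,-0.18],"rotation":[0,0,-6.8]},
    {"gripper":30,"travel":[0,0,0],"rotation":[0,0,0]},
  ],
)

```text
t: 24.02
tcp_pos: [0.5869, 0.1147, 0.1009]
tool_rot: [-0.485, 0.874, -0.001, 0.001]
force: [1.4, 0.9, 1.5]
finger_gap: 0.395
```

```bash
python3 -c "
from h import *
st()
im=snap('side');cv2.imwrite('pics/side4.png',im)
crop('side',im,(200,150,140,110),5,'pics/c4.png')"
```

```text
t 24.02 tcp [586.9 114.7 100.9] x-axis deg -121.9 tilt 0.1 F [1.4 0.9 1.5] gap 33.7 q [ 0.01  0.66  1.61 -0.    0.87 -2.58]
```

View pics/c4.png

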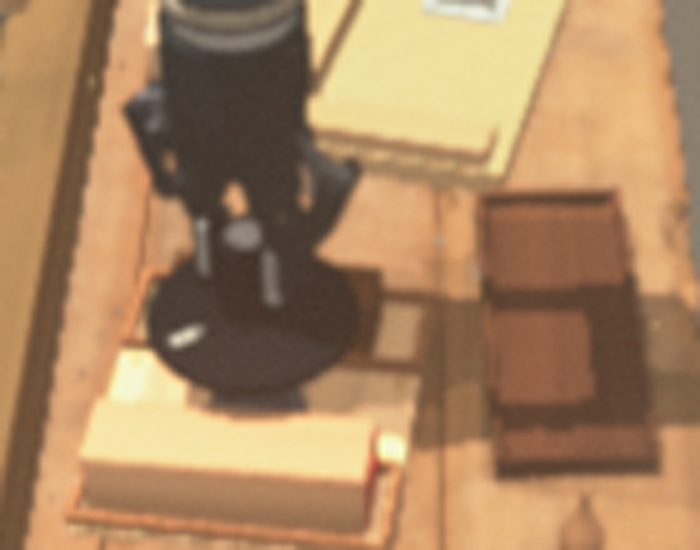

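The line is at (187,336), about 35° past its start after two turns, which matches 755°. Test lift 4 mm.

Call:
send_rows(
  motion=[
    {"gripper":30,"travel":[0,0,-1],"rotation":[0,0,0]},
    {"gripper":30,"travel":[0,0,-1],"rotation":[0,0,0]},
    {"gripper":30,"travel":[0,0,-1],"rotation":[0,0,0]},
    {"gripper":30,"travel":[0,0,0],"rotation":[0,0,0]},
  ],
)

```text
t: 24.4
tcp_pos: [0.5853, 0.1148, 0.1033]
tool_rot: [-0.484, 0.875, 0.0, -0.001]
force: [-0.1, -1.3, -3.0]
finger_gap: 0.394
```

```bash
python3 -c "
from h import *
st()"
```

```text
t 24.40 tcp [585.3 114.8 103.3] x-axis deg -122.1 tilt 0.1 F [-0.1 -1.3 -3. ] gap 33.6 q [ 0.01  0.66  1.61 -0.    0.87 -2.58]
```

Force is −3 N, just the wheel's weight, so it is free. Lift and turn to yaw 180.

Call:
send_rows(
  motion=[
    {"gripper":30,"travel":[0,0,-6],"rotation":[0,0,0]},
    {"gripper":30,"travel":[0,0,-10],"rotation":[0,0,0]},
    {"gripper":30,"travel":[0,0,-12],"rotation":[0,0,0]},
    {"gripper":30,"travel":[0,0,-10],"rotation":[0,0,5.8]},
    {"gripper":30,"travel":[0,0,0],"rotation":[0,0,6.5]},
    {"gripper":30,"travel":[0,0,0],"rotation":[0,0,6.5]},
    {"gripper":30,"travel":[0,0,0],"rotation":[0,0,6.5]},
    {"gripper":30,"travel":[0,0,0],"rotation":[0,0,6.5]},
    {"gripper":30,"travel":[0,0,0],"rotation":[0,0,6.5]},
    {"gripper":30,"travel":[0,0,0],"rotation":[0,0,6.5]},
    {"gripper":30,"travel":[0,0,0],"rotation":[0,0,6.5]},
    {"gripper":30,"travel":[0,0,0],"rotation":[0,0,6.5]},
  ],
  newtons=80,
)

```text
t: 25.4
tcp_pos: [0.5852, 0.1149, 0.1426]
tool_rot: [0.001, 1.0, 0.0, -0.0]
force: [-0.1, 0.0, -2.5]
finger_gap: 0.389
```

```bash
python3 -c "
from h import *
st();go(630,-62,143,180)"
```

```text
t 25.40 tcp [585.2 114.9 142.6] x-axis deg 179.8 tilt 0.1 F [-0.1  0.  -2.5] gap 33.2 q [ 0.01  0.6   1.59  0.    0.95 -1.56]
delta tool mm [ -45.3 -176.8   -0.5] norm 182
rotvec deg [ 0.  -0.1 -0.2]
```

Call:
send_rows(
  motion=[
    {"gripper":30,"travel":[-3.7,-14.8,0],"rotation":[0,0,0]},
    {"gripper":30,"travel":[-5.7,-22,0],"rotation":[0,0,0]},
    {"gripper":30,"travel":[-5.7,-22,0],"rotation":[0,0,0]},
    {"gripper":30,"travel":[-5.7,-22,0],"rotation":[0,0,0]},
    {"gripper":30,"travel":[-5.7,-22,0],"rotation":[0,0,0]},
    {"gripper":30,"travel":[-5.7,-22,0],"rotation":[0,0,0]},
    {"gripper":30,"travel":[-5.7,-22,0],"rotation":[0,0,0]},
    {"gripper":30,"travel":[-5.7,-22,0],"rotation":[0,0,0]},
    {"gripper":30,"travel":[-1.7,-8,0],"rotation":[0,0,0]},
    {"gripper":30,"travel":[0,0,0],"rotation":[0,0,0]},
    {"gripper":30,"travel":[0,0,15],"rotation":[0,0,0]},
    {"gripper":30,"travel":[0,0,20],"rotation":[0,0,0]},
  ],
)

```text
t: 26.4
tcp_pos: [0.6326, -0.061, 0.1087]
tool_rot: [-0.001, 1.0, -0.0, 0.002]
force: [0.8, -1.0, -2.5]
finger_gap: 0.392
```

Call:
send_rows(
  motion=[
    {"gripper":30,"travel":[0,0,20],"rotation":[0,0,0]},
    {"gripper":30,"travel":[0,0,20],"rotation":[0,0,0]},
    {"gripper":30,"travel":[0,0,15],"rotation":[0,0,0]},
    {"gripper":30,"travel":[0,0,10],"rotation":[0,0,0]},
    {"gripper":30,"travel":[0,0,5],"rotation":[0,0,0]},
    {"gripper":30,"travel":[0,0,0],"rotation":[0,0,0]},
    {"gripper":30,"travel":[0,0,0],"rotation":[0,0,0]},
  ],
)

```text
t: 26.98
tcp_pos: [0.6319, -0.0614, 0.0372]
tool_rot: [-0.002, 1.0, 0.0, 0.0]
force: [0.4, -0.7, -2.4]
finger_gap: 0.39
```

```bash
python3 -c "
from h import *
st()
im=snap('side');cv2.imwrite('pics/side5.png',im)
crop('side',im,(180,110,160,120),5,'pics/c5.png')"
```

```text
t 26.98 tcp [631.9 -61.4  37.2] x-axis deg -179.8 tilt 0.0 F [ 0.4 -0.7 -2.4] gap 33.3 q [-0.27  0.79  1.54  0.    0.81 -1.85]
```

View pics/c5.png

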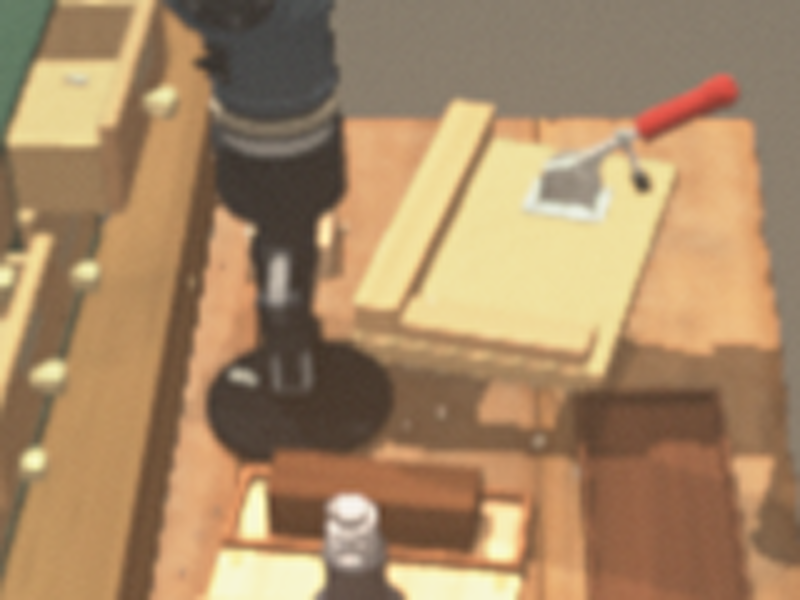

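Wheel held level at (300,400) in the crop, clear of the carrier and jig. Set it down.

Call:
send_rows(
  motion=[
    {"gripper":30,"travel":[0,0,3],"rotation":[0,0,0]},
    {"gripper":30,"travel":[0,0,2],"rotation":[0,0,0]},
    {"gripper":30,"travel":[0,0,1.5],"rotation":[0,0,0]},
    {"gripper":30,"travel":[0,0,1],"rotation":[0,0,0]},
    {"gripper":30,"travel":[0,0,0],"rotation":[0,0,0]},
    {"gripper":30,"travel":[0,0,0],"rotation":[0,0,0]},
  ],
)

```text
t: 27.53
tcp_pos: [0.6316, -0.0619, 0.0294]
tool_rot: [-0.001, 1.0, -0.0, -0.0]
force: [-0.9, -0.8, -0.6]
finger_gap: 0.39
```

```bash
python3 -c "
from h import *
st()"
```

```text
t 27.53 tcp [631.6 -61.9  29.4] x-axis deg -179.8 tilt 0.0 F [-0.9 -0.8 -0.6] gap 33.3 q [-0.27  0.81  1.54 -0.    0.8  -1.85]
```

Call:
send_rows(
  motion=[
    {"gripper":30,"travel":[0,0,1],"rotation":[0,0,0]},
    {"gripper":55,"travel":[0,0,0],"rotation":[0,0,0]},
    {"gripper":55,"travel":[0,0,0],"rotation":[0,0,0]},
    {"gripper":55,"travel":[0,0,0],"rotation":[0,0,0]},
    {"gripper":55,"travel":[0,0,-10],"rotation":[0,0,0]},
    {"gripper":55,"travel":[0,0,-25],"rotation":[0,0,0]},
    {"gripper":70,"travel":[0,0,-30],"rotation":[0,0,0]},
    {"gripper":70,"travel":[0,0,-30],"rotation":[0,0,0]},
    {"gripper":70,"travel":[13,27,-5],"rotation":[0,0,2.2]},
    {"gripper":70,"travel":[13,27,0],"rotation":[0,0,2.2]},
    {"gripper":70,"travel":[13,27,0],"rotation":[0,0,2.2]},
    {"gripper":70,"travel":[13,27,0],"rotation":[0,0,0]},
  ],
)

```text
t: 28.53
tcp_pos: [0.5853, 0.0495, 0.1295]
tool_rot: [0.057, 0.998, 0.0, 0.001]
force: [0.2, 0.6, -0.8]
finger_gap: 0.819
```

```bash
python3 -c "
from h import *
st();go(577.5,47,18,173.3)
im=snap('side');cv2.imwrite('pics/side6.png',im)
cv2.imwrite('pics/c6.png',cv2.resize(im[120:280,180:350],None,fx=3.7,fy=3.7,interpolation=2))"
```

```text
t 28.53 tcp [585.3  49.5 129.5] x-axis deg 173.4 tilt 0.1 F [ 0.2  0.6 -0.8] gap 69.9 q [-0.11  0.61  1.62  0.    0.91 -1.56]
delta tool mm [  7.7  -3.4 111.5] norm 112
rotvec deg [0.  0.1 0.1]
```

View pics/c6.png

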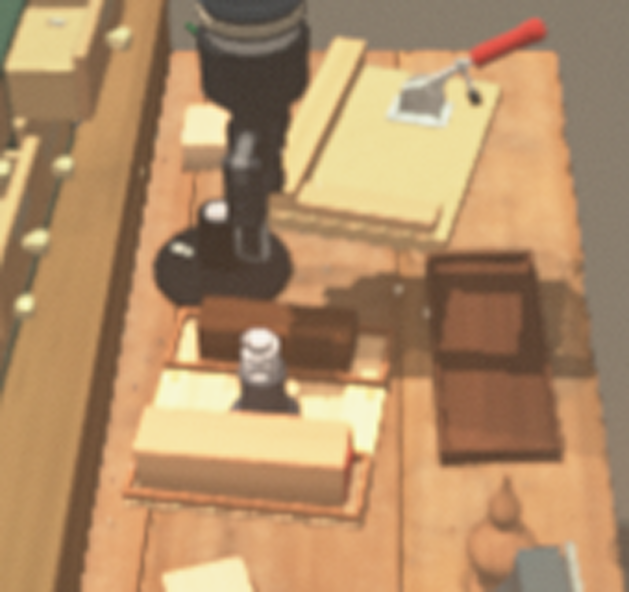

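Wheel lies flat at crop (222,265), clear of carrier. Dark blank top spans (202,298)–(357,308); pale top (145,408),(352,418),(135,450),(350,462).

```bash
python3 - <<'E'
from h import *
g=lambda L:[(u/3.7+180-.36,v/3.7+120-.36) for u,v in L]
pr=lambda l,a:print(l,np.round(a*1000).astype(int)[:,:2].tolist())
pr('pale',cast('side',g([(145,408),(352,418),(135,450),(350,462)]),.051))
pr('dark far edge',cast('side',g([(202,298),(357,308)]),.044))
pr('carrier wallL',cast('side',g([(127,488),(362,513)]),.016))
pr('carrier right bay inner wall',cast('side',g([(165,367),(388,380)]),.016))
pr('post tip',cast('side',g([(260,338)]),.083))
E
```

```text
pale [[668, 153], [518, 163], [671, 196], [519, 206]]
dark far edge [[637, 24], [517, 35]]
carrier wallL [[679, 200], [511, 222]]
carrier right bay inner wall [[664, 72], [493, 86]]
post tip [[585, 113]]
```

Call:
send_rows(
  motion=[
    {"gripper":70,"travel":[7.5,-3,0],"rotation":[0,0,0]},
    {"gripper":70,"travel":[0,0,20],"rotation":[0,0,0]},
    {"gripper":70,"travel":[0,0,25],"rotation":[0,0,0]},
    {"gripper":70,"travel":[0,0,25],"rotation":[0,0,0]},
    {"gripper":70,"travel":[0,0,20],"rotation":[0,0,0]},
    {"gripper":70,"travel":[0,0,14],"rotation":[0,0,0]},
    {"gripper":70,"travel":[0,0,6.5],"rotation":[0,0,0]},
    {"gripper":70,"travel":[0,0,0],"rotation":[0,0,0]},
    {"gripper":70,"travel":[0,0,0],"rotation":[0,0,0]},
  ],
)

```text
t: 29.33
tcp_pos: [0.5781, 0.0458, 0.0288]
tool_rot: [0.056, 0.998, 0.001, 0.002]
force: [-20.0, -3.7, 69.7]
finger_gap: 0.822
```

```bash
python3 -c "
from h import *
st();go(577.5,47,18,173.3)"
```

```text
t 29.33 tcp [578.1  45.8  28.8] x-axis deg 173.6 tilt 0.2 F [-20.   -3.7  69.7] gap 70.2 q [-0.11  0.76  1.69  0.    0.69 -1.58]
delta tool mm [ 0.7  1.1 10.8] norm 11
rotvec deg [0.1 0.2 0.3]
```

70 N: a knuckle has probably landed on the post beside it. I'll back off, then grasp off-centre (toward the robot) with a smaller opening.

Call:
send_rows(
  motion=[
    {"gripper":70,"travel":[0,0,-15],"rotation":[0,0,0]},
    {"gripper":70,"travel":[0,0,-25],"rotation":[0,0,0]},
    {"gripper":70,"travel":[0,0,-25],"rotation":[0,0,0]},
    {"gripper":50,"travel":[0,0,0],"rotation":[0,0,0]},
    {"gripper":50,"travel":[0,0,0],"rotation":[0,0,0]},
    {"gripper":50,"travel":[0,0,0],"rotation":[0,0,0]},
  ],
)

```text
t: 29.83
tcp_pos: [0.5778, 0.0459, 0.0827]
tool_rot: [0.056, 0.998, -0.0, -0.0]
force: [0.4, 0.1, 0.3]
finger_gap: 0.586
```

```bash
python3 -c "
from h import *
st();go(577.5,47,18,173.3);go(539.8,51.5,18)
im=snap('side');cv2.imwrite('pics/side7.png',im)
cv2.imwrite('pics/c7.png',cv2.resize(im[140:280,190:330],None,fx=4.2,fy=4.2,interpolation=2))"
```

```text
t 29.83 tcp [577.8  45.9  82.7] x-axis deg 173.5 tilt 0.0 F [0.4 0.1 0.3] gap 50.0 q [-0.11  0.67  1.67 -0.    0.8  -1.57]
delta tool mm [ 0.4  1.1 64.7] norm 65
rotvec deg [-0.  -0.   0.2]
delta tool mm [38.3  1.3 64.7] norm 75
```

View pics/c7.png

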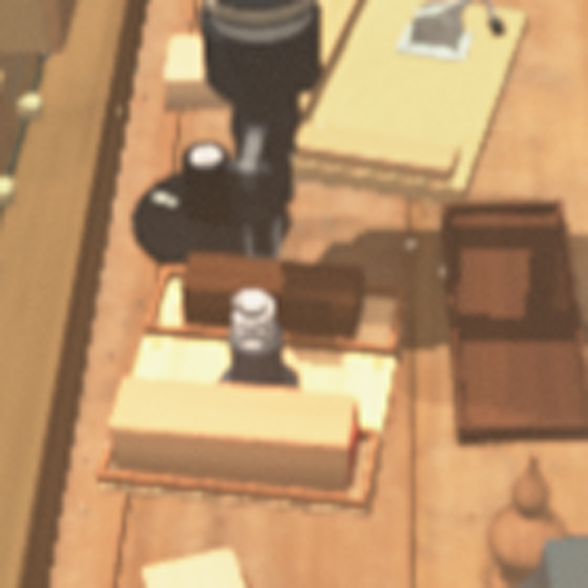

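Nothing was disturbed: dark top at (190,260)–(365,275), post (253,310). Shift 36 mm along the blank and descend in checked steps.

Call:
send_rows(
  motion=[
    {"gripper":50,"travel":[18,1,0],"rotation":[0,0,0]},
    {"gripper":50,"travel":[18,0.3,0],"rotation":[0,0,0]},
    {"gripper":50,"travel":[0,0,15],"rotation":[0,0,0]},
    {"gripper":50,"travel":[0,0,15],"rotation":[0,0,0]},
    {"gripper":50,"travel":[0,0,10],"rotation":[0,0,0]},
    {"gripper":50,"travel":[0,0,6],"rotation":[0,0,0]},
    {"gripper":50,"travel":[0,0,0],"rotation":[0,0,0]},
    {"gripper":50,"travel":[0,0,0],"rotation":[0,0,0]},
  ],
)

```text
t: 30.55
tcp_pos: [0.5421, 0.0518, 0.036]
tool_rot: [0.056, 0.998, 0.0, -0.001]
force: [-0.1, -0.6, -0.2]
finger_gap: 0.583
```

```bash
python3 -c "
from h import *
st()"
```

```text
t 30.55 tcp [542.1  51.8  36. ] x-axis deg 173.6 tilt 0.1 F [-0.1 -0.6 -0.2] gap 49.8 q [-0.11  0.72  1.77 -0.    0.65 -1.57]
```

Call:
send_rows(
  motion=[
    {"gripper":50,"travel":[0,0,5],"rotation":[0,0,0]},
    {"gripper":50,"travel":[0,0,5],"rotation":[0,0,0]},
    {"gripper":50,"travel":[0,0,0],"rotation":[0,0,0]},
    {"gripper":50,"travel":[0,0,0],"rotation":[0,0,0]},
  ],
)

```text
t: 30.88
tcp_pos: [0.5422, 0.052, 0.0266]
tool_rot: [0.056, 0.998, 0.0, -0.0]
force: [0.3, 0.3, -1.1]
finger_gap: 0.59
```

```bash
python3 -c "
from h import *
st()"
```

```text
t 30.88 tcp [542.2  52.   26.6] x-axis deg 173.6 tilt 0.0 F [ 0.3  0.3 -1.1] gap 50.4 q [-0.11  0.74  1.78  0.    0.62 -1.57]
```

Call:
send_rows(
  motion=[
    {"gripper":50,"travel":[0,0,4],"rotation":[0,0,0]},
    {"gripper":50,"travel":[0,0,2],"rotation":[0,0,0]},
    {"gripper":50,"travel":[0,0,0],"rotation":[0,0,0]},
    {"gripper":30,"travel":[0,0,0],"rotation":[0,0,0]},
    {"gripper":30,"travel":[0,0,0],"rotation":[0,0,0]},
    {"gripper":30,"travel":[0,0,0],"rotation":[0,0,0]},
    {"gripper":30,"travel":[0,0,0],"rotation":[0,0,0]},
    {"gripper":30,"travel":[0,0,0],"rotation":[0,0,0]},
  ],
  newtons=80,
)

```text
t: 31.55
tcp_pos: [0.5424, 0.0519, 0.021]
tool_rot: [0.056, 0.998, -0.0, 0.0]
force: [-0.1, 0.1, 4.1]
finger_gap: 0.43
```

```bash
python3 -c "
from h import *
st()"
```

```text
t 31.55 tcp [542.4  51.9  21. ] x-axis deg 173.6 tilt 0.0 F [-0.1  0.1  4.1] gap 36.7 q [-0.11  0.75  1.78  0.    0.61 -1.57]
```

Call:
send_rows(
  motion=[
    {"gripper":30,"travel":[0,0,-6],"rotation":[0,0,0]},
    {"gripper":30,"travel":[0,0,-12],"rotation":[0,0,0]},
    {"gripper":30,"travel":[0,0,-20],"rotation":[0,0,0]},
    {"gripper":30,"travel":[0,0,-20],"rotation":[0,0,0]},
    {"gripper":30,"travel":[12,2,-7],"rotation":[0,0,0]},
    {"gripper":30,"travel":[20,3,0],"rotation":[0,0,0]},
    {"gripper":30,"travel":[20,2.5,0],"rotation":[0,0,0]},
    {"gripper":30,"travel":[20,2.5,0],"rotation":[0,0,0]},
    {"gripper":30,"travel":[20,2.5,0],"rotation":[0,0,0]},
    {"gripper":30,"travel":[20,2.5,0],"rotation":[0,0,0]},
    {"gripper":30,"travel":[20.8,2.3,0],"rotation":[0,0,0]},
    {"gripper":30,"travel":[0,0,0],"rotation":[0,0,0]},
  ],
)

```text
t: 32.55
tcp_pos: [0.4058, 0.085, 0.0861]
tool_rot: [0.056, 0.998, 0.0, -0.004]
force: [-1.2, 0.2, -1.0]
finger_gap: 0.426
```

Call:
send_rows(
  motion=[
    {"gripper":30,"travel":[0,0,0],"rotation":[0,0,6.8]},
    {"gripper":30,"travel":[0,0,0],"rotation":[0,0,6.8]},
    {"gripper":30,"travel":[0,0,0],"rotation":[0,0,6.8]},
    {"gripper":30,"travel":[0,0,0],"rotation":[0,0,6.8]},
    {"gripper":30,"travel":[0,0,0],"rotation":[0,0,6.8]},
    {"gripper":30,"travel":[0,0,0],"rotation":[0,0,6.8]},
    {"gripper":30,"travel":[0,0,0],"rotation":[0,0,6.8]},
    {"gripper":30,"travel":[0,0,0],"rotation":[0,0,6.8]},
    {"gripper":30,"travel":[0,0,0],"rotation":[0,0,6.8]},
    {"gripper":30,"travel":[0,0,0],"rotation":[0,0,6.8]},
    {"gripper":30,"travel":[0,0,0],"rotation":[0,0,6.8]},
    {"gripper":30,"travel":[0,0,0],"rotation":[0,0,6.8]},
  ],
)

```text
t: 33.55
tcp_pos: [0.4133, 0.0839, 0.0863]
tool_rot: [0.697, 0.717, 0.001, 0.001]
force: [0.7, -0.8, -0.7]
finger_gap: 0.428
```

```bash
python3 -c "
from h import *
st();go(412,84,21,92)
im=snap('side');cv2.imwrite('pics/side8.png',im)
cv2.imwrite('pics/c8.png',cv2.resize(im[120:280,180:350],None,fx=3.7,fy=3.7,interpolation=2))"
```

```text
t 33.55 tcp [413.3  83.9  86.3] x-axis deg 91.6 tilt 0.1 F [ 0.7 -0.8 -0.7] gap 36.5 q [-0.07  0.54  2.06  0.    0.54 -0.09]
delta tool mm [ 0.2 -1.4 65.3] norm 65
rotvec deg [ 0.1  0.  -0.4]
```

View pics/c8.png

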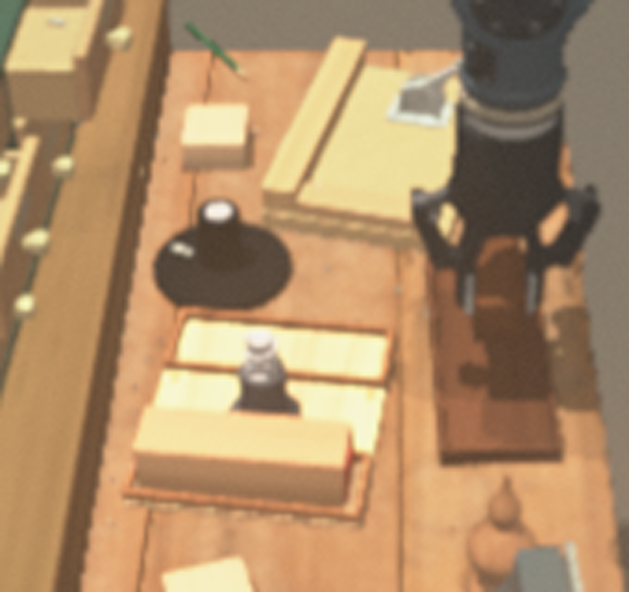

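Bay_b is now empty, with outer corners (182,312), (395,328), (165,367) and (388,381). The dark blank is held over the tray at (495,260).

Call:
send_rows(
  motion=[
    {"gripper":30,"travel":[0,-1.4,12],"rotation":[0,0,0]},
    {"gripper":30,"travel":[0,0,18],"rotation":[0,0,0]},
    {"gripper":30,"travel":[0,0,15],"rotation":[0,0,0]},
    {"gripper":30,"travel":[0,0,10],"rotation":[0,0,0]},
    {"gripper":30,"travel":[0,0,5],"rotation":[0,0,0]},
    {"gripper":30,"travel":[0,0,3],"rotation":[0,0,0]},
    {"gripper":30,"travel":[0,0,0],"rotation":[0,0,0]},
    {"gripper":30,"travel":[0,0,0],"rotation":[0,0,0]},
  ],
)

```text
t: 34.27
tcp_pos: [0.4113, 0.0839, 0.023]
tool_rot: [0.695, 0.719, 0.0, 0.0]
force: [-0.6, 0.2, -0.7]
finger_gap: 0.428
```

```bash
python3 - <<'E'
from h import *
st()
g=lambda L:[(u/3.7+180-.36,v/3.7+120-.36) for u,v in L]
print(np.round(cast('side',g([(182,312),(395,328),(165,367),(388,381),(152,484),(362,514)]),.016)*1000))
c=np.array([585.8,114.8]);a=np.radians(-6.5);M=np.array([[np.cos(a),-np.sin(a)],[np.sin(a),np.cos(a)]])
for y in(69,-69):
  B=c+M@[0,y]; print(B,(c+(M@np.array([[-86,86],[y+32*np.sign(y)]*2])).T).round(), 'innerwall',(c+(M@np.array([[-86,86],[y-32*np.sign(y)]*2])).T).round())
E
```

```text
t 34.27 tcp [411.3  83.9  23. ] x-axis deg 92.0 tilt 0.0 F [-0.6  0.2 -0.7] gap 36.5 q [-0.07  0.69  2.09 -0.    0.35 -0.1 ]
[[657.   8.  16.]
 [487.  26.  16.]
 [664.  72.  16.]
 [493.  87.  16.]
 [662. 195.  16.]
 [511. 223.  16.]]
[593.61102175 183.35645804] [[512. 225.]
 [683. 205.]] innerwall [[505. 161.]
 [675. 142.]]
[577.98897825  46.24354196] [[489.  24.]
 [660.   5.]] innerwall [[496.  88.]
 [667.  68.]]
```

Call:
send_rows(
  motion=[
    {"gripper":30,"travel":[0,0,1.5],"rotation":[0,0,0]},
    {"gripper":30,"travel":[0,0,1],"rotation":[0,0,0]},
    {"gripper":30,"travel":[0,0,0],"rotation":[0,0,0]},
    {"gripper":30,"travel":[0,0,0],"rotation":[0,0,0]},
  ],
)

```text
t: 34.6
tcp_pos: [0.411, 0.0839, 0.0204]
tool_rot: [0.695, 0.719, 0.0, 0.0]
force: [0.2, -0.1, -1.1]
finger_gap: 0.426
```

```bash
python3 - <<'E'
from h import *
st()
E
```

```text
t 34.60 tcp [411.   83.9  20.4] x-axis deg 92.0 tilt 0.0 F [ 0.2 -0.1 -1.1] gap 36.4 q [-0.07  0.7   2.1  -0.    0.35 -0.1 ]
```

Call:
send_rows(
  motion=[
    {"gripper":30,"travel":[0,0,1],"rotation":[0,0,0]},
    {"gripper":30,"travel":[0,0,0.5],"rotation":[0,0,0]},
    {"gripper":30,"travel":[0,0,0],"rotation":[0,0,0]},
    {"gripper":50,"travel":[0,0,0],"rotation":[0,0,0]},
    {"gripper":50,"travel":[0,0,0],"rotation":[0,0,0]},
    {"gripper":50,"travel":[0,0,0],"rotation":[0,0,0]},
    {"gripper":50,"travel":[0,0,-10],"rotation":[0,0,0]},
    {"gripper":50,"travel":[0,0,-25],"rotation":[0,0,0]},
    {"gripper":57,"travel":[0,0,-25],"rotation":[0,0,0]},
    {"gripper":57,"travel":[0,0,-15],"rotation":[0,0,0]},
    {"gripper":57,"travel":[0,0,0],"rotation":[0,0,-6.8]},
    {"gripper":57,"travel":[0,0,0],"rotation":[0,0,-6.8]},
  ],
)

```text
t: 35.6
tcp_pos: [0.4115, 0.0839, 0.0946]
tool_rot: [0.603, 0.798, 0.001, 0.001]
force: [0.2, 0.5, -0.3]
finger_gap: 0.666
```

Call:
send_rows(
  motion=[
    {"gripper":57,"travel":[0,0,0],"rotation":[0,0,-6.8]},
    {"gripper":57,"travel":[0,0,0],"rotation":[0,0,-6.8]},
    {"gripper":57,"travel":[0,0,0],"rotation":[0,0,-6.8]},
    {"gripper":57,"travel":[0,0,0],"rotation":[0,0,-6.8]},
    {"gripper":57,"travel":[0,0,0],"rotation":[0,0,-6.8]},
    {"gripper":57,"travel":[0,0,0],"rotation":[0,0,-6.8]},
    {"gripper":57,"travel":[0,0,0],"rotation":[0,0,-6.8]},
    {"gripper":57,"travel":[0,0,0],"rotation":[0,0,-6.8]},
    {"gripper":57,"travel":[0,0,0],"rotation":[0,0,-6.8]},
    {"gripper":57,"travel":[0,0,0],"rotation":[0,0,-7]},
    {"gripper":57,"travel":[0,0,0],"rotation":[0,0,0]},
  ],
)

```text
t: 36.52
tcp_pos: [0.4106, 0.0839, 0.0935]
tool_rot: [0.053, 0.999, -0.0, -0.0]
force: [-0.1, 0.7, 0.5]
finger_gap: 0.672
```

```bash
python3 - <<'E'
from h import *
st();go(558,183.3,100,174.7)
im=snap('side');cv2.imwrite('pics/side9.png',im)
hsv=cv2.cvtColor(im,cv2.COLOR_BGR2HSV)
E
```

```text
t 36.52 tcp [410.6  83.9  93.5] x-axis deg 173.9 tilt 0.0 F [-0.1  0.7  0.5] gap 57.4 q [-0.07  0.52  2.06 -0.    0.56 -1.53]
delta tool mm [-135.9  114.5   -6.6] norm 178
rotvec deg [-0.  -0.  -0.8]
```

Call:
send_rows(
  motion=[
    {"gripper":57,"travel":[-12,10,-6.5],"rotation":[0,0,-0.8]},
    {"gripper":57,"travel":[-20.6,17.4,0],"rotation":[0,0,0]},
    {"gripper":57,"travel":[-20.6,17.4,0],"rotation":[0,0,0]},
    {"gripper":57,"travel":[-20.6,17.4,0],"rotation":[0,0,0]},
    {"gripper":57,"travel":[-20.6,17.4,0],"rotation":[0,0,0]},
    {"gripper":57,"travel":[-20.6,17.4,0],"rotation":[0,0,0]},
    {"gripper":57,"travel":[-20.6,17.4,0],"rotation":[0,0,0]},
    {"gripper":57,"travel":[0,0,10],"rotation":[0,0,0]},
    {"gripper":57,"travel":[0,0,20],"rotation":[0,0,0]},
    {"gripper":57,"travel":[0,0,15],"rotation":[0,0,0]},
    {"gripper":57,"travel":[0,0,10],"rotation":[0,0,0]},
    {"gripper":57,"travel":[0,0,0],"rotation":[0,0,0]},
  ],
)

```text
t: 37.57
tcp_pos: [0.5544, 0.1843, 0.0426]
tool_rot: [0.048, 0.999, -0.001, -0.003]
force: [0.1, -1.1, 0.3]
finger_gap: 0.667
```

```bash
python3 - <<'E'
from h import *
st();go(558,183.3,22,174.7)
E
```

```text
t 37.57 tcp [554.4 184.3  42.6] x-axis deg 174.5 tilt 0.3 F [ 0.1 -1.1  0.3] gap 57.0 q [ 0.13  0.74  1.67 -0.    0.74 -1.34]
delta tool mm [-3.8 -0.6 20.6] norm 21
rotvec deg [-0.1 -0.3 -0.2]
```

Call:
send_rows(
  motion=[
    {"gripper":57,"travel":[-1,-0.6,5],"rotation":[0,0,0]},
    {"gripper":57,"travel":[0,0,5],"rotation":[0,0,0]},
    {"gripper":57,"travel":[0,0,5],"rotation":[0,0,0]},
    {"gripper":57,"travel":[0,0,4],"rotation":[0,0,0]},
    {"gripper":57,"travel":[0,0,0],"rotation":[0,0,0]},
    {"gripper":35,"travel":[0,0,0],"rotation":[0,0,0]},
    {"gripper":35,"travel":[0,0,0],"rotation":[0,0,0]},
    {"gripper":35,"travel":[0,0,0],"rotation":[0,0,0]},
    {"gripper":35,"travel":[0,0,0],"rotation":[0,0,0]},
    {"gripper":35,"travel":[0,0,0],"rotation":[0,0,0]},
  ],
  newtons=100,
)

```text
t: 38.4
tcp_pos: [0.5579, 0.1842, 0.0267]
tool_rot: [0.047, 0.999, 0.0, 0.0]
force: [-2.0, -0.5, 4.1]
finger_gap: 0.506
```

```bash
python3 - <<'E'
from h import *
st()
E
```

```text
t 38.40 tcp [557.9 184.2  26.7] x-axis deg 174.6 tilt 0.0 F [-2.  -0.5  4.1] gap 43.2 q [ 0.13  0.77  1.67  0.    0.7  -1.35]
```

Call:
send_rows(
  motion=[
    {"gripper":35,"travel":[0,0,-4],"rotation":[0,0,0]},
    {"gripper":35,"travel":[0,0,-8],"rotation":[0,0,0]},
    {"gripper":35,"travel":[0,0,-15],"rotation":[0,0,0]},
    {"gripper":35,"travel":[0,0,-20],"rotation":[0,0,0]},
    {"gripper":35,"travel":[0,0,-20],"rotation":[0,0,0]},
    {"gripper":35,"travel":[0,0,-20],"rotation":[0,0,0]},
    {"gripper":35,"travel":[0,0,-15],"rotation":[0,0,0]},
    {"gripper":35,"travel":[0,0,-8],"rotation":[0,0,0]},
    {"gripper":35,"travel":[0,0,0],"rotation":[0,0,0]},
  ],
)

```text
t: 39.15
tcp_pos: [0.5588, 0.1843, 0.1382]
tool_rot: [0.047, 0.999, 0.0, 0.002]
force: [-0.3, 0.7, -2.9]
finger_gap: 0.507
```

```bash
python3 - <<'E'
from h import *
st();go(543.5,49.8,135,174)
im=snap('side');cv2.imwrite('pics/side10.png',im)
cv2.imwrite('pics/c10.png',cv2.resize(im[120:280,180:350],None,fx=3.7,fy=3.7,interpolation=2))
E
```

```text
t 39.15 tcp [558.8 184.3 138.2] x-axis deg 174.6 tilt 0.2 F [-0.3  0.7 -2.9] gap 43.3 q [ 0.13  0.6   1.61  0.    0.93 -1.35]
delta tool mm [   2.6 -135.4    3. ] norm 135
rotvec deg [0.1 0.2 0.6]
```

View pics/c10.png

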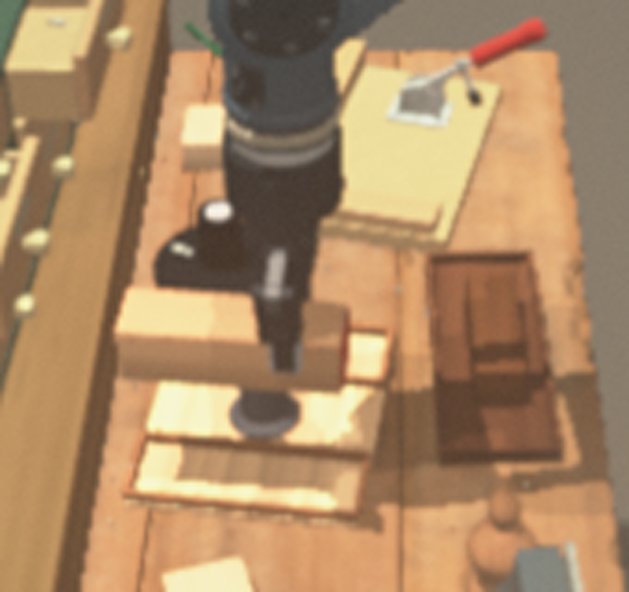

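The pale blank is held level at (235,335), bay_a is empty and dark lies in the tray at (495,310). That makes 13 views used. Crossing to bay_b now.

Call:
send_rows(
  motion=[
    {"gripper":35,"travel":[0.6,-10,0],"rotation":[0,0,0.6]},
    {"gripper":35,"travel":[0.7,-18,0],"rotation":[0,0,0]},
    {"gripper":35,"travel":[0.5,-20,0],"rotation":[0,0,0]},
    {"gripper":35,"travel":[0.5,-20,0],"rotation":[0,0,0]},
    {"gripper":35,"travel":[0.3,-20,0],"rotation":[0,0,0]},
    {"gripper":35,"travel":[0,-20,0],"rotation":[0,0,0]},
    {"gripper":35,"travel":[0,-18,0],"rotation":[0,0,0]},
    {"gripper":35,"travel":[0,-9.4,0],"rotation":[0,0,0]},
    {"gripper":35,"travel":[0,0,10],"rotation":[0,0,0]},
    {"gripper":35,"travel":[0,0,20],"rotation":[0,0,0]},
    {"gripper":35,"travel":[0,0,20],"rotation":[0,0,0]},
    {"gripper":35,"travel":[0,0,0],"rotation":[0,0,0]},
  ],
)

```text
t: 40.2
tcp_pos: [0.5376, 0.0505, 0.082]
tool_rot: [0.053, 0.999, 0.0, -0.005]
force: [-0.6, 1.1, -4.5]
finger_gap: 0.502
```

```bash
python3 - <<'E'
from h import *
st();go(543.5,49.8,26.5,174)
E
```

```text
t 40.20 tcp [537.6  50.5  82. ] x-axis deg 174.0 tilt 0.5 F [-0.6  1.1 -4.5] gap 42.9 q [-0.11  0.64  1.76  0.    0.75 -1.58]
delta tool mm [-6.4 -0.1 55.5] norm 56
rotvec deg [ 0.  -0.5 -0. ]
```

Call:
send_rows(
  motion=[
    {"gripper":35,"travel":[0,0,8],"rotation":[0,0,0]},
    {"gripper":35,"travel":[0,0,8],"rotation":[0,0,0]},
    {"gripper":35,"travel":[0,0,4],"rotation":[0,0,0]},
    {"gripper":35,"travel":[0,0,0],"rotation":[0,0,0]},
    {"gripper":35,"travel":[0,0,0],"rotation":[0,0,0]},
    {"gripper":35,"travel":[0,0,0],"rotation":[0,0,0]},
  ],
)

```text
t: 40.7
tcp_pos: [0.5415, 0.0498, 0.0667]
tool_rot: [0.053, 0.999, -0.0, 0.001]
force: [-0.2, -1.0, -3.1]
finger_gap: 0.502
```

```bash
python3 - <<'E'
from h import *
st();go(543.5,49.8,26.5,174)
E
```

```text
t 40.70 tcp [541.5  49.8  66.7] x-axis deg 174.0 tilt 0.1 F [-0.2 -1.  -3.1] gap 42.9 q [-0.11  0.67  1.77  0.    0.7  -1.58]
delta tool mm [-2.   0.2 40.2] norm 40
rotvec deg [ 0.   0.1 -0. ]
```

Call:
send_rows(
  motion=[
    {"gripper":35,"travel":[-2,0,6],"rotation":[0,0,0]},
    {"gripper":35,"travel":[0,0,8],"rotation":[0,0,0]},
    {"gripper":35,"travel":[0,0,8],"rotation":[0,0,0]},
    {"gripper":35,"travel":[0,0,5],"rotation":[0,0,0]},
    {"gripper":35,"travel":[0,0,4],"rotation":[0,0,0]},
    {"gripper":35,"travel":[0,0,3],"rotation":[0,0,0]},
    {"gripper":35,"travel":[0,0,0],"rotation":[0,0,0]},
    {"gripper":35,"travel":[0,0,0],"rotation":[0,0,0]},
  ],
)

```text
t: 41.37
tcp_pos: [0.5429, 0.0495, 0.0319]
tool_rot: [0.053, 0.999, 0.0, -0.0]
force: [0.5, -0.5, -3.0]
finger_gap: 0.505
```

```bash
python3 - <<'E'
from h import *
st();go(543.5,49.8,26.5,174)
E
```

```text
t 41.37 tcp [542.9  49.5  31.9] x-axis deg 174.0 tilt 0.0 F [ 0.5 -0.5 -3. ] gap 43.1 q [-0.11  0.73  1.77 -0.    0.64 -1.58]
delta tool mm [-0.5  0.4  5.4] norm 5
rotvec deg [ 0. -0. -0.]
```

Bottom edge is already below the wall tops without contact. Lower the rest and release.

Call:
send_rows(
  motion=[
    {"gripper":35,"travel":[0,0,2],"rotation":[0,0,0]},
    {"gripper":35,"travel":[0,0,2],"rotation":[0,0,0]},
    {"gripper":35,"travel":[0,0,1.5],"rotation":[0,0,0]},
    {"gripper":35,"travel":[0,0,1],"rotation":[0,0,0]},
    {"gripper":35,"travel":[0,0,0],"rotation":[0,0,0]},
    {"gripper":35,"travel":[0,0,0],"rotation":[0,0,0]},
  ],
)

```text
t: 41.87
tcp_pos: [0.5431, 0.0495, 0.0267]
tool_rot: [0.053, 0.999, -0.0, 0.0]
force: [-2.5, 0.1, 5.7]
finger_gap: 0.504
```

```bash
python3 - <<'E'
from h import *
st()
E
```

```text
t 41.87 tcp [543.1  49.5  26.7] x-axis deg 174.0 tilt 0.0 F [-2.5  0.1  5.7] gap 43.1 q [-0.11  0.74  1.78 -0.    0.62 -1.58]
```

Call:
send_rows(
  motion=[
    {"gripper":57,"travel":[0,0,0],"rotation":[0,0,0]},
    {"gripper":57,"travel":[0,0,0],"rotation":[0,0,0]},
    {"gripper":57,"travel":[0,0,0],"rotation":[0,0,0]},
    {"gripper":57,"travel":[0,0,-8],"rotation":[0,0,0]},
    {"gripper":57,"travel":[0,0,-15],"rotation":[0,0,0]},
    {"gripper":57,"travel":[0,0,-25],"rotation":[0,0,0]},
    {"gripper":57,"travel":[0,0,-20],"rotation":[0,0,0]},
    {"gripper":50,"travel":[16.9,2.6,0],"rotation":[0,0,0]},
    {"gripper":50,"travel":[29.5,4.5,0],"rotation":[0,0,0]},
    {"gripper":50,"travel":[29.5,4.5,0],"rotation":[0,0,0]},
    {"gripper":50,"travel":[29.5,4.5,0],"rotation":[0,0,0]},
    {"gripper":50,"travel":[29.5,4.4,0],"rotation":[0,0,0]},
  ],
)

```text
t: 42.87
tcp_pos: [0.4101, 0.0843, 0.0943]
tool_rot: [0.053, 0.999, 0.0, 0.001]
force: [-0.3, -0.6, 0.3]
finger_gap: 0.585
```

Call:
send_rows(
  motion=[
    {"gripper":50,"travel":[0,0,0],"rotation":[0,0,6.83]},
    {"gripper":50,"travel":[0,0,0],"rotation":[0,0,6.83]},
    {"gripper":50,"travel":[0,0,0],"rotation":[0,0,6.83]},
    {"gripper":50,"travel":[0,0,0],"rotation":[0,0,6.83]},
    {"gripper":50,"travel":[0,0,0],"rotation":[0,0,6.83]},
    {"gripper":50,"travel":[0,0,0],"rotation":[0,0,6.83]},
    {"gripper":50,"travel":[0,0,0],"rotation":[0,0,6.83]},
    {"gripper":50,"travel":[0,0,0],"rotation":[0,0,6.83]},
    {"gripper":50,"travel":[0,0,0],"rotation":[0,0,6.83]},
    {"gripper":50,"travel":[0,0,0],"rotation":[0,0,6.83]},
    {"gripper":50,"travel":[0,0,0],"rotation":[0,0,6.83]},
    {"gripper":50,"travel":[0,0,0],"rotation":[0,0,6.83]},
  ],
)

```text
t: 43.87
tcp_pos: [0.4114, 0.084, 0.0942]
tool_rot: [0.697, 0.717, 0.0, 0.0]
force: [0.6, 0.0, 0.5]
finger_gap: 0.58
```

```bash
python3 - <<'E'
from h import *
st();go(411,84,19.5,92)
im=snap('side');cv2.imwrite('pics/side11.png',im)
# knob positions now
hsv=cv2.cvtColor(im,cv2.COLOR_BGR2HSV); m=cv2.inRange(hsv,(20,20,225),(32,75,255))
for c in cv2.findContours(m,0,2)[0]:
    if 60<cv2.contourArea(c)<1200:
        r=cv2.minAreaRect((cast('side',c[:,0].astype(float),.03)[:,:2]*1000).astype(np.float32)); print(cv2.contourArea(c),np.round(r[0]),np.round(r[1]),round(r[2],1))
E
```

```text
t 43.87 tcp [411.4  84.   94.2] x-axis deg 91.7 tilt 0.1 F [0.6 0.  0.5] gap 49.5 q [-0.07  0.52  2.06 -0.    0.56 -0.1 ]
delta tool mm [-0.  -0.5 74.7] norm 75
rotvec deg [ 0.1  0.  -0.3]
129.5 [509. 637.] [28. 61.] 26.3
408.5 [551. 391.] [52. 57.] 0.6
345.0 [609. 312.] [52. 57.] 17.6
611.5 [591. 201.] [ 44. 154.] 83.2
297.5 [533. 139.] [61. 67.] 82.8
280.5 [633. 127.] [60. 64.] 83.8
125.0 [ 649. -230.] [52. 52.] 89.8
101.5 [1494. -603.] [ 36. 292.] 3.7
```

Call:
send_rows(
  motion=[
    {"gripper":50,"travel":[0,-0.4,15],"rotation":[0,0,0]},
    {"gripper":50,"travel":[0,0,25],"rotation":[0,0,0]},
    {"gripper":50,"travel":[0,0,20],"rotation":[0,0,0]},
    {"gripper":50,"travel":[0,0,10],"rotation":[0,0,0]},
    {"gripper":50,"travel":[0,0,4],"rotation":[0,0,0]},
    {"gripper":50,"travel":[0,0,0],"rotation":[0,0,0]},
    {"gripper":30,"travel":[0,0,0],"rotation":[0,0,0]},
    {"gripper":30,"travel":[0,0,0],"rotation":[0,0,0]},
    {"gripper":30,"travel":[0,0,0],"rotation":[0,0,0]},
    {"gripper":30,"travel":[0,0,0],"rotation":[0,0,0]},
    {"gripper":30,"travel":[0,0,0],"rotation":[0,0,0]},
  ],
  newtons=80,
)

```text
t: 44.83
tcp_pos: [0.4112, 0.0841, 0.0204]
tool_rot: [0.694, 0.72, 0.001, 0.001]
force: [0.3, 0.9, 6.4]
finger_gap: 0.429
```

```bash
python3 - <<'E'
from h import *
st()
E
```

```text
t 44.83 tcp [411.2  84.1  20.4] x-axis deg 92.0 tilt 0.1 F [0.3 0.9 6.4] gap 36.7 q [-0.07  0.7   2.1  -0.    0.34 -0.1 ]
```

Call:
send_rows(
  motion=[
    {"gripper":30,"travel":[0,0,-5],"rotation":[0,0,0]},
    {"gripper":30,"travel":[0,0,-15],"rotation":[0,0,0]},
    {"gripper":30,"travel":[0,0,-25],"rotation":[0,0,0]},
    {"gripper":30,"travel":[0,0,-25],"rotation":[0,0,0]},
    {"gripper":30,"travel":[0,0,-25],"rotation":[0,0,0]},
    {"gripper":30,"travel":[0,0,-5],"rotation":[0,0,-6]},
    {"gripper":30,"travel":[0,0,0],"rotation":[0,0,-6.8]},
    {"gripper":30,"travel":[0,0,0],"rotation":[0,0,-6.8]},
    {"gripper":30,"travel":[0,0,0],"rotation":[0,0,-6.8]},
    {"gripper":30,"travel":[0,0,0],"rotation":[0,0,-6.8]},
    {"gripper":30,"travel":[0,0,0],"rotation":[0,0,-6.8]},
    {"gripper":30,"travel":[0,0,0],"rotation":[0,0,-6.8]},
  ],
)

```text
t: 45.83
tcp_pos: [0.4101, 0.0841, 0.1199]
tool_rot: [0.349, 0.937, -0.0, -0.0]
force: [0.2, 0.4, -1.9]
finger_gap: 0.426
```

Call:
send_rows(
  motion=[
    {"gripper":30,"travel":[0,0,0],"rotation":[0,0,-6.8]},
    {"gripper":30,"travel":[0,0,0],"rotation":[0,0,-6.8]},
    {"gripper":30,"travel":[0,0,0],"rotation":[0,0,-6.8]},
    {"gripper":30,"travel":[0,0,0],"rotation":[0,0,-6.8]},
    {"gripper":30,"travel":[0,0,0],"rotation":[0,0,-6.8]},
    {"gripper":30,"travel":[0,0,0],"rotation":[0,0,0]},
    {"gripper":30,"travel":[0,0,0],"rotation":[0,0,0]},
  ],
)

```text
t: 46.42
tcp_pos: [0.4103, 0.0841, 0.1198]
tool_rot: [0.064, 0.998, -0.0, -0.0]
force: [-0.8, -0.6, -1.2]
finger_gap: 0.432
```

```bash
python3 - <<'E'
from h import *
st();go(558.8,187.4,118,173.5)
E
```

```text
t 46.42 tcp [410.3  84.1 119.8] x-axis deg 172.6 tilt 0.0 F [-0.8 -0.6 -1.2] gap 36.9 q [-0.07  0.47  2.04 -0.    0.63 -1.51]
delta tool mm [-134.1  121.5    1.8] norm 181
rotvec deg [-0.  -0.  -0.9]
```

Call:
send_rows(
  motion=[
    {"gripper":30,"travel":[-10,9,0],"rotation":[0,0,-0.9]},
    {"gripper":30,"travel":[-19.3,16.6,0],"rotation":[0,0,0]},
    {"gripper":30,"travel":[-19.3,16.6,0],"rotation":[0,0,0]},
    {"gripper":30,"travel":[-19.3,16.6,0],"rotation":[0,0,0]},
    {"gripper":30,"travel":[-19.3,16.6,0],"rotation":[0,0,0]},
    {"gripper":30,"travel":[-19.3,16.6,0],"rotation":[0,0,0]},
    {"gripper":30,"travel":[-19.3,16.6,0],"rotation":[0,0,0]},
    {"gripper":30,"travel":[-10,10.5,0],"rotation":[0,0,0]},
    {"gripper":30,"travel":[0,0,20],"rotation":[0,0,0]},
    {"gripper":30,"travel":[0,0,20],"rotation":[0,0,0]},
    {"gripper":30,"travel":[0,0,20],"rotation":[0,0,0]},
    {"gripper":30,"travel":[0,0,10],"rotation":[0,0,0]},
  ],
)

```text
t: 47.42
tcp_pos: [0.5569, 0.1872, 0.0474]
tool_rot: [0.056, 0.998, -0.0, -0.002]
force: [-0.9, 0.1, -1.5]
finger_gap: 0.435
```

Call:
send_rows(
  motion=[
    {"gripper":30,"travel":[0,0,0],"rotation":[0,0,0]},
    {"gripper":30,"travel":[0,0,0],"rotation":[0,0,0]},
    {"gripper":30,"travel":[0,0,0],"rotation":[0,0,0]},
  ],
)

```text
t: 47.67
tcp_pos: [0.5595, 0.1874, 0.0505]
tool_rot: [0.055, 0.998, 0.0, 0.001]
force: [-0.2, -0.2, 0.2]
finger_gap: 0.428
```

```bash
python3 - <<'E'
from h import *
st();go(558.8,187.4,22,173.5)
E
```

```text
t 47.67 tcp [559.5 187.4  50.5] x-axis deg 173.7 tilt 0.1 F [-0.2 -0.2  0.2] gap 36.5 q [ 0.13  0.73  1.65  0.    0.75 -1.33]
delta tool mm [ 0.7 -0.1 28.5] norm 29
rotvec deg [0.  0.1 0.2]
```

Call:
send_rows(
  motion=[
    {"gripper":30,"travel":[0.7,0,7],"rotation":[0,0,0]},
    {"gripper":30,"travel":[0,0,7],"rotation":[0,0,0]},
    {"gripper":30,"travel":[0,0,5],"rotation":[0,0,0]},
    {"gripper":30,"travel":[0,0,4],"rotation":[0,0,0]},
    {"gripper":30,"travel":[0,0,3],"rotation":[0,0,0]},
    {"gripper":30,"travel":[0,0,1.5],"rotation":[0,0,0]},
    {"gripper":30,"travel":[0,0,0.7],"rotation":[0,0,0]},
    {"gripper":30,"travel":[0,0,0],"rotation":[0,0,0]},
    {"gripper":30,"travel":[0,0,0],"rotation":[0,0,0]},
  ],
)

```text
t: 48.42
tcp_pos: [0.5583, 0.1875, 0.0216]
tool_rot: [0.055, 0.998, 0.0, 0.0]
force: [-0.3, -0.1, -1.1]
finger_gap: 0.431
```

```bash
python3 - <<'E'
from h import *
st();go(558.8,187.4,22,173.5)
E
```

```text
t 48.42 tcp [558.3 187.5  21.6] x-axis deg 173.7 tilt 0.0 F [-0.3 -0.1 -1.1] gap 36.8 q [ 0.13  0.78  1.66 -0.    0.7  -1.33]
delta tool mm [-0.5 -0.  -0.4] norm 1
rotvec deg [0.  0.  0.2]
```

Call:
send_rows(
  motion=[
    {"gripper":30,"travel":[0,0,1],"rotation":[0,0,0]},
    {"gripper":30,"travel":[0,0,0],"rotation":[0,0,0]},
    {"gripper":50,"travel":[0,0,0],"rotation":[0,0,0]},
    {"gripper":50,"travel":[0,0,0],"rotation":[0,0,0]},
    {"gripper":50,"travel":[0,0,0],"rotation":[0,0,0]},
    {"gripper":50,"travel":[0,0,-8],"rotation":[0,0,0]},
    {"gripper":50,"travel":[0,0,-20],"rotation":[0,0,0]},
    {"gripper":50,"travel":[0,0,-30],"rotation":[0,0,0]},
    {"gripper":74,"travel":[0,0,-25],"rotation":[0,0,0]},
    {"gripper":74,"travel":[-5,17,0],"rotation":[0,0,0]},
    {"gripper":74,"travel":[-7,25,0],"rotation":[0,0,0]},
    {"gripper":74,"travel":[-7,25,0],"rotation":[0,0,0]},
  ],
)

```text
t: 49.42
tcp_pos: [0.585, 0.2522, 0.1051]
tool_rot: [0.056, 0.998, 0.0, 0.001]
force: [1.0, 0.3, -0.2]
finger_gap: 0.865
```

Call:
send_rows(
  motion=[
    {"gripper":74,"travel":[-9,31,0],"rotation":[0,0,0]},
    {"gripper":74,"travel":[-9,32,0],"rotation":[0,0,0]},
    {"gripper":74,"travel":[0,0,0],"rotation":[0,0,6.6]},
    {"gripper":74,"travel":[0,0,0],"rotation":[0,0,6.6]},
    {"gripper":74,"travel":[0,0,0],"rotation":[0,0,6.6]},
    {"gripper":74,"travel":[0,0,0],"rotation":[0,0,6.6]},
    {"gripper":74,"travel":[0,0,0],"rotation":[0,0,6.6]},
    {"gripper":74,"travel":[0,0,0],"rotation":[0,0,6.6]},
    {"gripper":74,"travel":[0,0,0],"rotation":[0,0,6.6]},
    {"gripper":74,"travel":[0,0,0],"rotation":[0,0,6.6]},
    {"gripper":74,"travel":[0,0,0],"rotation":[0,0,6.6]},
    {"gripper":74,"travel":[0,0,0],"rotation":[0,0,6.6]},
  ],
)

```text
t: 50.42
tcp_pos: [0.609, 0.3126, 0.1038]
tool_rot: [0.592, 0.806, 0.0, -0.0]
force: [0.7, 0.5, 0.2]
finger_gap: 0.868
```

```bash
python3 - <<'E'
from h import *
st();go(609.5,312.7,12,107.6)
im=snap('side');cv2.imwrite('pics/side12.png',im)
tp=snap('top');cv2.imwrite('pics/top12.png',tp)
cv2.imwrite('pics/c12.png',np.hstack([cv2.resize(im[115:335,190:340],(375,550),interpolation=2),cv2.resize(tp[150:280,180:280],(423,550),interpolation=2)]))
E
```

```text
t 50.42 tcp [609.  312.6 103.8] x-axis deg 107.4 tilt 0.0 F [0.7 0.5 0.2] gap 74.1 q [0.31 0.75 1.37 0.   1.02 0.01]
delta tool mm [-0.   0.5 91.8] norm 92
rotvec deg [-0.  -0.  -0.2]
```

View pics/c12.png

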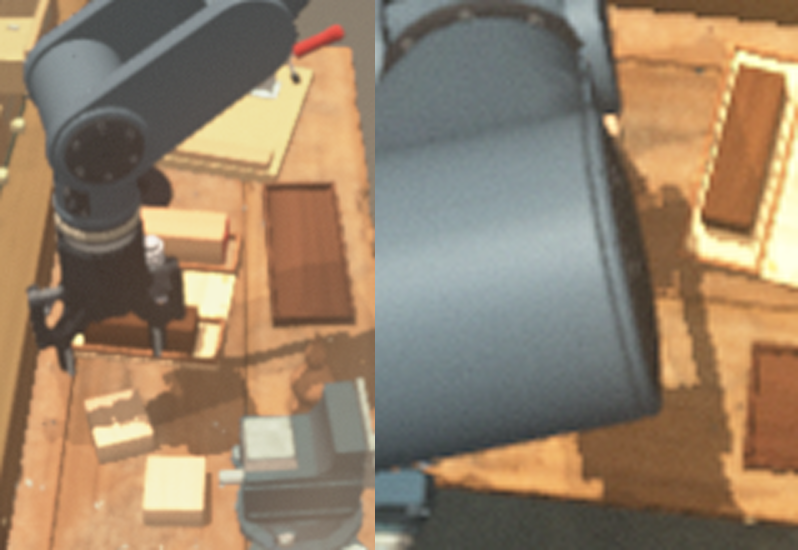

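Dark lies down in bay_a and pale in bay_b; K1 at (120,425) and K0 at (175,490) are unmoved. Picking K1.

Call:
send_rows(
  motion=[
    {"gripper":74,"travel":[0,0.5,20],"rotation":[0,0,0]},
    {"gripper":74,"travel":[0,0,25],"rotation":[0,0,0]},
    {"gripper":74,"travel":[0,0,25],"rotation":[0,0,0]},
    {"gripper":74,"travel":[0,0,15],"rotation":[0,0,0]},
    {"gripper":74,"travel":[0,0,6],"rotation":[0,0,0]},
    {"gripper":74,"travel":[0,0,0],"rotation":[0,0,0]},
    {"gripper":74,"travel":[0,0,0],"rotation":[0,0,0]},
    {"gripper":45,"travel":[0,0,0],"rotation":[0,0,0]},
    {"gripper":45,"travel":[0,0,0],"rotation":[0,0,0]},
    {"gripper":45,"travel":[0,0,0],"rotation":[0,0,0]},
    {"gripper":45,"travel":[0,0,0],"rotation":[0,0,0]},
    {"gripper":45,"travel":[0,0,0],"rotation":[0,0,0]},
  ],
  newtons=70,
)

```text
t: 51.52
tcp_pos: [0.6112, 0.3133, 0.0147]
tool_rot: [0.59, 0.808, 0.002, 0.001]
force: [0.1, 0.6, 6.0]
finger_gap: 0.623
```

```bash
python3 - <<'E'
from h import *
st()
E
```

```text
t 51.52 tcp [611.2 313.3  14.7] x-axis deg 107.7 tilt 0.2 F [0.1 0.6 6. ] gap 53.2 q [0.31 0.87 1.4  0.   0.87 0.  ]
```

Call:
send_rows(
  motion=[
    {"gripper":45,"travel":[0,0,-10],"rotation":[0,0,0]},
    {"gripper":45,"travel":[0,0,-25],"rotation":[0,0,0]},
    {"gripper":45,"travel":[0,0,-30],"rotation":[0,0,0]},
    {"gripper":45,"travel":[0,0,-30],"rotation":[0,0,0]},
    {"gripper":45,"travel":[0,0,-15],"rotation":[0,0,0]},
    {"gripper":45,"travel":[-6,-12,0],"rotation":[0,0,0]},
    {"gripper":45,"travel":[-12.4,-25,0],"rotation":[0,0,0]},
    {"gripper":45,"travel":[-12.4,-25,0],"rotation":[0,0,0]},
    {"gripper":45,"travel":[-12.4,-25,0],"rotation":[0,0,0]},
    {"gripper":45,"travel":[-12.4,-25,0],"rotation":[0,0,0]},
    {"gripper":45,"travel":[-12.4,-25,0],"rotation":[0,0,0]},
    {"gripper":45,"travel":[-12.4,-25,0],"rotation":[0,0,0]},
  ],
)

```text
t: 52.52
tcp_pos: [0.4784, 0.1861, 0.1231]
tool_rot: [0.59, 0.808, 0.0, 0.0]
force: [0.5, -0.5, -0.2]
finger_gap: 0.625
```

Call:
send_rows(
  motion=[
    {"gripper":45,"travel":[-12.4,-25,0],"rotation":[0,0,0]},
    {"gripper":45,"travel":[-12.4,-25,0],"rotation":[0,0,0]},
    {"gripper":45,"travel":[-12.4,-25,0],"rotation":[0,0,0]},
    {"gripper":45,"travel":[-6.5,-13.4,0],"rotation":[0,0,0]},
    {"gripper":45,"travel":[0,0,0],"rotation":[0,0,5.3]},
    {"gripper":45,"travel":[0,0,0],"rotation":[0,0,5.3]},
    {"gripper":45,"travel":[0,0,0],"rotation":[0,0,5.3]},
    {"gripper":45,"travel":[0,0,20],"rotation":[0,0,0]},
    {"gripper":45,"travel":[0,0,20],"rotation":[0,0,0]},
    {"gripper":45,"travel":[0,0,20],"rotation":[0,0,0]},
    {"gripper":45,"travel":[0,0,10],"rotation":[0,0,0]},
    {"gripper":45,"travel":[0,0,0],"rotation":[0,0,0]},
  ],
)

```text
t: 53.52
tcp_pos: [0.4078, 0.1183, 0.0513]
tool_rot: [0.696, 0.718, -0.001, -0.001]
force: [-0.0, 0.5, -0.5]
finger_gap: 0.622
```

```bash
python3 - <<'E'
from h import *
st();go(410.4,119,18,91.7)
E
```

```text
t 53.52 tcp [407.8 118.3  51.3] x-axis deg 91.8 tilt 0.2 F [-0.   0.5 -0.5] gap 53.1 q [ 0.02  0.63  2.07 -0.    0.45 -0.01]
delta tool mm [ 0.6  2.8 33.3] norm 33
rotvec deg [-0.2 -0.   0.1]
```

Call:
send_rows(
  motion=[
    {"gripper":45,"travel":[0.5,1.5,10],"rotation":[0,0,0]},
    {"gripper":45,"travel":[0,0,10],"rotation":[0,0,0]},
    {"gripper":45,"travel":[0,0,6],"rotation":[0,0,0]},
    {"gripper":45,"travel":[0,0,3],"rotation":[0,0,0]},
    {"gripper":45,"travel":[0,0,1.5],"rotation":[0,0,0]},
    {"gripper":45,"travel":[0,0,0],"rotation":[0,0,0]},
    {"gripper":45,"travel":[0,0,0],"rotation":[0,0,0]},
  ],
)

```text
t: 54.1
tcp_pos: [0.4104, 0.119, 0.0223]
tool_rot: [0.696, 0.718, 0.0, 0.0]
force: [-0.2, -0.5, -0.3]
finger_gap: 0.621
```

```bash
python3 - <<'E'
from h import *
st()
E
```

```text
t 54.10 tcp [410.4 119.   22.3] x-axis deg 91.8 tilt 0.0 F [-0.2 -0.5 -0.3] gap 53.1 q [ 0.02  0.7   2.08  0.    0.37 -0.01]
```

Call:
send_rows(
  motion=[
    {"gripper":45,"travel":[0,0,1.5],"rotation":[0,0,0]},
    {"gripper":45,"travel":[0,0,1.5],"rotation":[0,0,0]},
    {"gripper":45,"travel":[0,0,0.5],"rotation":[0,0,0]},
    {"gripper":45,"travel":[0,0,0],"rotation":[0,0,0]},
    {"gripper":66,"travel":[0,0,0],"rotation":[0,0,0]},
    {"gripper":66,"travel":[0,0,0],"rotation":[0,0,0]},
    {"gripper":66,"travel":[0,0,0],"rotation":[0,0,0]},
    {"gripper":66,"travel":[0,0,-10],"rotation":[0,0,0]},
    {"gripper":66,"travel":[0,0,-30],"rotation":[0,0,0]},
    {"gripper":74,"travel":[0,0,-35],"rotation":[0,0,0]},
    {"gripper":74,"travel":[0,0,-35],"rotation":[0,0,0]},
    {"gripper":74,"travel":[0,0,-20],"rotation":[0,0,0]},
  ],
)

```text
t: 55.1
tcp_pos: [0.411, 0.119, 0.1511]
tool_rot: [0.696, 0.718, 0.001, 0.001]
force: [0.1, 0.5, -0.0]
finger_gap: 0.864
```

Call:
send_rows(
  motion=[
    {"gripper":74,"travel":[20,11,0],"rotation":[0,0,0]},
    {"gripper":74,"travel":[29,16,0],"rotation":[0,0,0]},
    {"gripper":74,"travel":[29,16,0],"rotation":[0,0,0]},
    {"gripper":74,"travel":[29,16,0],"rotation":[0,0,0]},
    {"gripper":74,"travel":[29,16,0],"rotation":[0,0,0]},
    {"gripper":74,"travel":[29,16,0],"rotation":[0,0,0]},
    {"gripper":74,"travel":[29,16,0],"rotation":[0,0,0]},
    {"gripper":74,"travel":[29,16,0],"rotation":[0,0,0]},
    {"gripper":74,"travel":[29,16,0],"rotation":[0,0,0]},
    {"gripper":74,"travel":[16,10,0],"rotation":[0,0,0]},
    {"gripper":74,"travel":[0,0,0],"rotation":[0,0,-6.7]},
    {"gripper":74,"travel":[0,0,0],"rotation":[0,0,-6.7]},
  ],
)

```text
t: 56.1
tcp_pos: [0.5507, 0.3928, 0.1474]
tool_rot: [0.604, 0.797, -0.0, -0.0]
force: [-0.8, 0.1, -0.1]
finger_gap: 0.869
```

Call:
send_rows(
  motion=[
    {"gripper":74,"travel":[0,0,0],"rotation":[0,0,-6.7]},
    {"gripper":74,"travel":[0,0,0],"rotation":[0,0,-6.7]},
    {"gripper":74,"travel":[0,0,0],"rotation":[0,0,-6.7]},
    {"gripper":74,"travel":[0,0,0],"rotation":[0,0,-6.7]},
    {"gripper":74,"travel":[0,0,0],"rotation":[0,0,-6.7]},
    {"gripper":74,"travel":[0,0,0],"rotation":[0,0,-6.7]},
    {"gripper":74,"travel":[0,0,0],"rotation":[0,0,-6.7]},
    {"gripper":74,"travel":[0,0,0],"rotation":[0,0,-6.7]},
    {"gripper":74,"travel":[0,0,0],"rotation":[0,0,-6.7]},
    {"gripper":74,"travel":[0,0,0],"rotation":[0,0,-6.7]},
    {"gripper":74,"travel":[0,0,0],"rotation":[0,0,-6.7]},
    {"gripper":74,"travel":[0,0,0],"rotation":[0,0,0]},
  ],
)

```text
t: 57.1
tcp_pos: [0.5502, 0.3912, 0.1477]
tool_rot: [0.009, 1.0, -0.0, -0.001]
force: [-0.5, 1.0, -0.4]
finger_gap: 0.867
```

```bash
cat >> h.py <<'E'
def blocks(im,lo=60,hi=800,s=75):
    hsv=cv2.cvtColor(im,cv2.COLOR_BGR2HSV); m=cv2.inRange(hsv,(20,20,215),(32,s,255))
    for c in cv2.findContours(m,0,2)[0]:
        if lo<cv2.contourArea(c)<hi:
            r=cv2.minAreaRect((cast('side',c[:,0].astype(float),.03)[:,:2]*1000).astype(np.float32)); print(cv2.contourArea(c),np.round(r[0]),np.round(r[1]),round(r[2],1))
E
python3 - <<'E'
from h import *
st();go(550.7,391.3,15,179.2)
im=snap('side');cv2.imwrite('pics/side13.png',im);blocks(im)
E
```

```text
t 57.10 tcp [550.2 391.2 147.7] x-axis deg 179.0 tilt 0.1 F [-0.5  1.  -0.4] gap 74.1 q [ 0.45  0.69  1.37 -0.    1.09 -1.1 ]
delta tool mm [ -0.7   0.2 132.7] norm 133
rotvec deg [-0.  -0.1 -0.2]
396.0 [513. 628.] [30. 80.] 23.5
288.0 [550. 392.] [54. 51.] 85.8
195.5 [462. 336.] [40. 43.] 4.8
116.0 [131. 165.] [53. 30.] 16.3
90.5 [510. 142.] [60. 22.] 79.6
142.0 [646. 124.] [43. 55.] 0.4
210.5 [410. 113.] [50. 52.] 0.3
69.5 [1493. -602.] [ 28. 290.] 1.7
```

Call:
send_rows(
  motion=[
    {"gripper":74,"travel":[-0.5,0,25],"rotation":[0,0,0]},
    {"gripper":74,"travel":[0,0,35],"rotation":[0,0,0]},
    {"gripper":74,"travel":[0,0,35],"rotation":[0,0,0]},
    {"gripper":74,"travel":[0,0,25],"rotation":[0,0,0]},
    {"gripper":74,"travel":[0,0,13],"rotation":[0,0,0]},
    {"gripper":74,"travel":[0,0,0],"rotation":[0,0,0]},
    {"gripper":74,"travel":[0,0,0],"rotation":[0,0,0]},
    {"gripper":45,"travel":[0,0,0],"rotation":[0,0,0]},
    {"gripper":45,"travel":[0,0,0],"rotation":[0,0,0]},
    {"gripper":45,"travel":[0,0,0],"rotation":[0,0,0]},
    {"gripper":45,"travel":[0,0,0],"rotation":[0,0,0]},
    {"gripper":45,"travel":[0,0,0],"rotation":[0,0,0]},
  ],
)

```text
t: 58.15
tcp_pos: [0.5531, 0.3924, 0.0182]
tool_rot: [0.01, 1.0, 0.001, 0.002]
force: [-1.3, -0.3, 6.8]
finger_gap: 0.678
```

```bash
python3 - <<'E'
from h import *
st()
E
```

```text
t 58.15 tcp [553.1 392.4  18.2] x-axis deg 178.9 tilt 0.3 F [-1.3 -0.3  6.8] gap 57.9 q [ 0.45  0.86  1.42 -0.    0.85 -1.1 ]
```

Call:
send_rows(
  motion=[
    {"gripper":45,"travel":[0,0,-10],"rotation":[0,0,0]},
    {"gripper":45,"travel":[0,0,-30],"rotation":[0,0,0]},
    {"gripper":45,"travel":[0,0,-35],"rotation":[0,0,0]},
    {"gripper":45,"travel":[0,0,-35],"rotation":[0,0,0]},
    {"gripper":45,"travel":[0,0,-20],"rotation":[0,0,0]},
    {"gripper":45,"travel":[0,0,0],"rotation":[0,0,0]},
  ],
)

```text
t: 58.65
tcp_pos: [0.5545, 0.3932, 0.1525]
tool_rot: [0.01, 1.0, 0.003, 0.005]
force: [-0.2, -0.1, -0.1]
finger_gap: 0.682
```

Call:
send_rows(
  motion=[
    {"gripper":45,"travel":[6,-15,0],"rotation":[0,0,0]},
    {"gripper":45,"travel":[11.6,-30,0],"rotation":[0,0,0]},
    {"gripper":45,"travel":[11.6,-30,0],"rotation":[0,0,0]},
    {"gripper":45,"travel":[11.6,-30,0],"rotation":[0,0,0]},
    {"gripper":45,"travel":[11.6,-30,0],"rotation":[0,0,0]},
    {"gripper":45,"travel":[11.6,-30,0],"rotation":[0,0,0]},
    {"gripper":45,"travel":[11.6,-30,0],"rotation":[0,0,0]},
    {"gripper":45,"travel":[11.6,-30,0],"rotation":[0,0,0]},
    {"gripper":45,"travel":[11.6,-30,0],"rotation":[0,0,0]},
    {"gripper":45,"travel":[11.6,-30,0],"rotation":[0,0,0]},
    {"gripper":45,"travel":[11.6,-30,0],"rotation":[0,0,0]},
    {"gripper":45,"travel":[12,-31,0],"rotation":[0,0,0]},
  ],
)

```text
t: 59.65
tcp_pos: [0.4093, 0.0471, 0.1454]
tool_rot: [0.009, 1.0, 0.0, -0.0]
force: [0.3, -0.3, 0.8]
finger_gap: 0.678
```

Call:
send_rows(
  motion=[
    {"gripper":45,"travel":[0,0,0],"rotation":[0,0,6.7]},
    {"gripper":45,"travel":[0,0,0],"rotation":[0,0,6.7]},
    {"gripper":45,"travel":[0,0,0],"rotation":[0,0,6.7]},
    {"gripper":45,"travel":[0,0,0],"rotation":[0,0,6.7]},
    {"gripper":45,"travel":[0,0,0],"rotation":[0,0,6.7]},
    {"gripper":45,"travel":[0,0,0],"rotation":[0,0,6.7]},
    {"gripper":45,"travel":[0,0,0],"rotation":[0,0,6.7]},
    {"gripper":45,"travel":[0,0,0],"rotation":[0,0,6.7]},
    {"gripper":45,"travel":[0,0,0],"rotation":[0,0,6.7]},
    {"gripper":45,"travel":[0,0,0],"rotation":[0,0,6.7]},
    {"gripper":45,"travel":[0,0,0],"rotation":[0,0,6.7]},
    {"gripper":45,"travel":[0,0,0],"rotation":[0,0,6.7]},
  ],
)

```text
t: 60.65
tcp_pos: [0.41, 0.0482, 0.1453]
tool_rot: [0.655, 0.756, -0.0, -0.0]
force: [-0.6, 0.0, -0.3]
finger_gap: 0.674
```

```bash
python3 - <<'E'
from h import *
st();go(412.3,49,23.5,91.7)
im=snap('side');cv2.imwrite('pics/side14.png',im);blocks(im)
E
```

```text
t 60.65 tcp [410.   48.2 145.3] x-axis deg 98.2 tilt 0.1 F [-0.6  0.  -0.3] gap 57.6 q [-0.16  0.41  2.03 -0.    0.7  -0.3 ]
delta tool mm [  0.4   2.5 121.8] norm 122
rotvec deg [-0.1 -0.   6.5]
154.0 [517. 637.] [26. 76.] 42.1
255.0 [533. 139.] [61. 67.] 82.8
214.0 [636. 126.] [58. 57.] 83.4
226.5 [409. 113.] [50. 52.] 0.3
151.0 [138. 134.] [ 45. 106.] 0.5
123.5 [ 649. -230.] [52. 53.] 89.8
112.0 [1496. -609.] [ 66. 302.] 10.5
```

Call:
send_rows(
  motion=[
    {"gripper":45,"travel":[0.4,2.5,0],"rotation":[0,0,6.5]},
    {"gripper":45,"travel":[0,0,20],"rotation":[0,0,0]},
    {"gripper":45,"travel":[0,0,30],"rotation":[0,0,0]},
    {"gripper":45,"travel":[0,0,30],"rotation":[0,0,0]},
    {"gripper":45,"travel":[0,0,20],"rotation":[0,0,0]},
    {"gripper":45,"travel":[0,0,12],"rotation":[0,0,0]},
    {"gripper":45,"travel":[0,0,6],"rotation":[0,0,0]},
    {"gripper":45,"travel":[0,0,0],"rotation":[0,0,0]},
    {"gripper":45,"travel":[0,0,0],"rotation":[0,0,0]},
  ],
)

```text
t: 61.45
tcp_pos: [0.413, 0.0489, 0.0276]
tool_rot: [0.694, 0.72, -0.0, -0.0]
force: [0.1, -0.6, -1.0]
finger_gap: 0.678
```

```bash
python3 - <<'E'
from h import *
st();go(412.3,49,22.5,91.7)
E
```

```text
t 61.45 tcp [413.   48.9  27.6] x-axis deg 92.1 tilt 0.0 F [ 0.1 -0.6 -1. ] gap 57.9 q [-0.15  0.68  2.1  -0.    0.36 -0.19]
delta tool mm [ 0.1 -0.7  5.1] norm 5
rotvec deg [-0.  -0.   0.4]
```

Call:
send_rows(
  motion=[
    {"gripper":45,"travel":[0,-0.5,2],"rotation":[0,0,0]},
    {"gripper":45,"travel":[0,0,2],"rotation":[0,0,0]},
    {"gripper":45,"travel":[0,0,1.2],"rotation":[0,0,0]},
    {"gripper":45,"travel":[0,0,0],"rotation":[0,0,0]},
    {"gripper":70,"travel":[0,0,0],"rotation":[0,0,0]},
    {"gripper":70,"travel":[0,0,0],"rotation":[0,0,0]},
    {"gripper":70,"travel":[0,0,0],"rotation":[0,0,0]},
    {"gripper":70,"travel":[0,0,-10],"rotation":[0,0,0]},
    {"gripper":70,"travel":[0,0,-30],"rotation":[0,0,0]},
    {"gripper":74,"travel":[0,0,-35],"rotation":[0,0,0]},
    {"gripper":74,"travel":[0,0,-35],"rotation":[0,0,0]},
    {"gripper":74,"travel":[0,0,-15],"rotation":[0,0,0]},
  ],
)

```text
t: 62.45
tcp_pos: [0.4139, 0.0488, 0.1505]
tool_rot: [0.695, 0.719, 0.002, 0.002]
force: [0.6, 0.5, -0.3]
finger_gap: 0.867
```

Call:
send_rows(
  motion=[
    {"gripper":74,"travel":[-12,9,0],"rotation":[0,0,0]},
    {"gripper":74,"travel":[-25,19.6,0],"rotation":[0,0,0]},
    {"gripper":74,"travel":[-25,19.6,0],"rotation":[0,0,0]},
    {"gripper":74,"travel":[-25,19.6,0],"rotation":[0,0,0]},
    {"gripper":74,"travel":[-25,19.6,0],"rotation":[0,0,0]},
    {"gripper":74,"travel":[-25,19.6,0],"rotation":[0,0,0]},
    {"gripper":74,"travel":[-25,19.6,0],"rotation":[0,0,0]},
    {"gripper":74,"travel":[-25,19.6,0],"rotation":[0,0,0]},
    {"gripper":74,"travel":[-25,19.6,0],"rotation":[0,0,0]},
    {"gripper":74,"travel":[-25,19.6,0],"rotation":[0,0,0]},
    {"gripper":74,"travel":[-25,19.6,0],"rotation":[0,0,0]},
    {"gripper":74,"travel":[-24,20,0],"rotation":[0,0,0]},
  ],
)

```text
t: 63.45
tcp_pos: [0.6476, -0.2313, 0.1451]
tool_rot: [0.695, 0.719, -0.0, -0.001]
force: [-0.5, -0.2, 0.9]
finger_gap: 0.866
```

Call:
send_rows(
  motion=[
    {"gripper":74,"travel":[0,0,0],"rotation":[0,0,-6.8]},
    {"gripper":74,"travel":[0,0,0],"rotation":[0,0,-6.8]},
    {"gripper":74,"travel":[0,0,0],"rotation":[0,0,-6.8]},
    {"gripper":74,"travel":[0,0,0],"rotation":[0,0,-6.8]},
    {"gripper":74,"travel":[0,0,0],"rotation":[0,0,-6.8]},
    {"gripper":74,"travel":[0,0,0],"rotation":[0,0,-6.8]},
    {"gripper":74,"travel":[0,0,0],"rotation":[0,0,-6.8]},
    {"gripper":74,"travel":[0,0,0],"rotation":[0,0,-6.8]},
    {"gripper":74,"travel":[0,0,0],"rotation":[0,0,-6.8]},
    {"gripper":74,"travel":[0,0,0],"rotation":[0,0,-6.8]},
    {"gripper":74,"travel":[0,0,0],"rotation":[0,0,-6.8]},
    {"gripper":74,"travel":[0,0,0],"rotation":[0,0,-6.8]},
  ],
)

```text
t: 64.45
tcp_pos: [0.6468, -0.2299, 0.145]
tool_rot: [0.053, 0.999, 0.0, -0.001]
force: [0.2, 0.9, 0.1]
finger_gap: 0.869
```

```bash
python3 - <<'E'
from h import *
st();go(648,-229,13,181)
im=snap('side');cv2.imwrite('pics/side15.png',im);blocks(im,40)
E
```

```text
t 64.45 tcp [ 646.8 -229.9  145. ] x-axis deg 173.9 tilt 0.1 F [0.2 0.9 0.1] gap 74.2 q [-0.5   0.71  1.34 -0.    1.1  -1.97]
delta tool mm [ -1.4   0.9 132. ] norm 132
rotvec deg [ 0.1 -0.1 -7.1]
48.0 [558. 646.] [10. 27.] 1.1
143.5 [513. 628.] [28. 79.] 23.9
48.5 [521. 209.] [44. 13.] 83.0
255.5 [533. 139.] [61. 67.] 82.8
214.0 [636. 126.] [58. 57.] 83.4
227.0 [409. 113.] [50. 52.] 0.3
178.5 [412.  45.] [56. 43.] 0.3
112.5 [1493. -602.] [ 27. 290.] 1.7
```

```bash
python3 - <<'E'
from h import *
a=cv2.imread('pics/side15.png')[110:200,200:300]
b=snap('top')[140:230,350:450]
cv2.imwrite('pics/c15.png',np.hstack([cv2.resize(a,(400,360),interpolation=2),cv2.resize(b,(400,360),interpolation=2)]))
print(proj('side',[[.648,-.229,.03]]))
E
```

```text
[[237.56008185 153.53050944]]
```

View pics/c15.png

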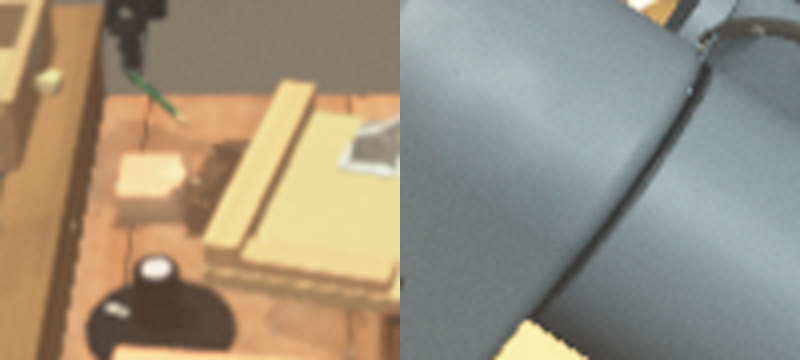

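K2 is unmoved: top centre at (150,173) in the crop, i.e. (237.5,153), matching the prediction. It is only in shadow.

Call:
send_rows(
  motion=[
    {"gripper":74,"travel":[-1.2,0.9,10],"rotation":[0,0,-6.8]},
    {"gripper":74,"travel":[0,0,35],"rotation":[0,0,0]},
    {"gripper":74,"travel":[0,0,35],"rotation":[0,0,0]},
    {"gripper":74,"travel":[0,0,30],"rotation":[0,0,0]},
    {"gripper":74,"travel":[0,0,15],"rotation":[0,0,0]},
    {"gripper":74,"travel":[0,0,6],"rotation":[0,0,0]},
    {"gripper":74,"travel":[0,0,0],"rotation":[0,0,0]},
    {"gripper":74,"travel":[0,0,0],"rotation":[0,0,0]},
    {"gripper":45,"travel":[0,0,0],"rotation":[0,0,0]},
    {"gripper":45,"travel":[0,0,0],"rotation":[0,0,0]},
    {"gripper":45,"travel":[0,0,0],"rotation":[0,0,0]},
    {"gripper":45,"travel":[0,0,0],"rotation":[0,0,0]},
  ],
)

```text
t: 65.55
tcp_pos: [0.6507, -0.2293, 0.0192]
tool_rot: [-0.003, 1.0, -0.001, 0.002]
force: [0.5, 0.5, 6.1]
finger_gap: 0.672
```

Call:
send_rows(
  motion=[
    {"gripper":45,"travel":[0,0,0],"rotation":[0,0,0]},
  ],
)

```text
t: 65.63
tcp_pos: [0.6506, -0.2293, 0.0192]
tool_rot: [-0.003, 1.0, -0.001, 0.002]
force: [-0.2, -0.6, 7.2]
finger_gap: 0.673
```

```bash
python3 - <<'E'
from h import *
st()
E
```

```text
t 65.63 tcp [ 650.6 -229.3   19.2] x-axis deg -179.6 tilt 0.3 F [-0.2 -0.6  7.2] gap 57.5 q [-0.5   0.87  1.39  0.    0.88 -2.08]
```

Call:
send_rows(
  motion=[
    {"gripper":45,"travel":[0,0,-10],"rotation":[0,0,0]},
    {"gripper":45,"travel":[0,0,-30],"rotation":[0,0,0]},
    {"gripper":45,"travel":[0,0,-35],"rotation":[0,0,0]},
    {"gripper":45,"travel":[0,0,-35],"rotation":[0,0,0]},
    {"gripper":45,"travel":[0,0,-18],"rotation":[0,0,0]},
    {"gripper":45,"travel":[0,0,0],"rotation":[0,0,0]},
  ],
)

```text
t: 66.13
tcp_pos: [0.6519, -0.2299, 0.1511]
tool_rot: [-0.004, 1.0, -0.003, 0.005]
force: [1.1, 0.3, 0.8]
finger_gap: 0.672
```

Call:
send_rows(
  motion=[
    {"gripper":45,"travel":[11,9.6,0],"rotation":[0,0,0]},
    {"gripper":45,"travel":[21.3,19,0],"rotation":[0,0,0]},
    {"gripper":45,"travel":[21.3,19,0],"rotation":[0,0,0]},
    {"gripper":45,"travel":[21.3,19,0],"rotation":[0,0,0]},
    {"gripper":45,"travel":[21.3,19,0],"rotation":[0,0,0]},
    {"gripper":45,"travel":[21.3,19,0],"rotation":[0,0,0]},
    {"gripper":45,"travel":[21.3,19,0],"rotation":[0,0,0]},
    {"gripper":45,"travel":[21.3,19,0],"rotation":[0,0,0]},
    {"gripper":45,"travel":[21.3,19,0],"rotation":[0,0,0]},
    {"gripper":45,"travel":[21.3,19,0],"rotation":[0,0,0]},
    {"gripper":45,"travel":[21.3,19,0],"rotation":[0,0,0]},
    {"gripper":45,"travel":[10.6,9,0],"rotation":[0,0,0]},
  ],
)

```text
t: 67.13
tcp_pos: [0.4074, -0.0186, 0.1436]
tool_rot: [-0.004, 1.0, 0.001, -0.003]
force: [-0.0, 0.2, 0.2]
finger_gap: 0.668
```

Call:
send_rows(
  motion=[
    {"gripper":45,"travel":[0,0,0],"rotation":[0,0,7]},
    {"gripper":45,"travel":[0,0,0],"rotation":[0,0,7]},
    {"gripper":45,"travel":[0,0,0],"rotation":[0,0,7]},
    {"gripper":45,"travel":[0,0,0],"rotation":[0,0,7]},
    {"gripper":45,"travel":[0,0,0],"rotation":[0,0,7]},
    {"gripper":45,"travel":[0,0,0],"rotation":[0,0,7]},
    {"gripper":45,"travel":[0,0,0],"rotation":[0,0,7]},
    {"gripper":45,"travel":[0,0,0],"rotation":[0,0,7]},
    {"gripper":45,"travel":[0,0,0],"rotation":[0,0,7]},
    {"gripper":45,"travel":[0,0,0],"rotation":[0,0,7]},
    {"gripper":45,"travel":[0,0,0],"rotation":[0,0,7]},
    {"gripper":45,"travel":[0,0,0],"rotation":[0,0,7]},
  ],
)

```text
t: 68.13
tcp_pos: [0.4118, -0.0211, 0.1438]
tool_rot: [0.669, 0.743, -0.0, -0.001]
force: [-0.2, 1.2, -0.9]
finger_gap: 0.674
```

```bash
python3 - <<'E'
from h import *
st();go(414.6,-22,24,91.7)
E
```

```text
t 68.13 tcp [411.8 -21.1 143.8] x-axis deg 96.1 tilt 0.1 F [-0.2  1.2 -0.9] gap 57.6 q [-0.32  0.41  2.04 -0.    0.7  -0.43]
delta tool mm [ -1.3   2.9 119.8] norm 120
rotvec deg [-0.1 -0.   4.4]
```

Call:
send_rows(
  motion=[
    {"gripper":45,"travel":[-1.2,2.8,0],"rotation":[0,0,4.2]},
    {"gripper":45,"travel":[0,0,20],"rotation":[0,0,0]},
    {"gripper":45,"travel":[0,0,30],"rotation":[0,0,0]},
    {"gripper":45,"travel":[0,0,30],"rotation":[0,0,0]},
    {"gripper":45,"travel":[0,0,20],"rotation":[0,0,0]},
    {"gripper":45,"travel":[0,0,10],"rotation":[0,0,0]},
    {"gripper":45,"travel":[0,0,6],"rotation":[0,0,0]},
    {"gripper":45,"travel":[0,0,0],"rotation":[0,0,0]},
    {"gripper":45,"travel":[0,0,0],"rotation":[0,0,0]},
  ],
)

```text
t: 68.88
tcp_pos: [0.4153, -0.0222, 0.0282]
tool_rot: [0.693, 0.721, -0.0, -0.0]
force: [-0.7, -0.4, -0.3]
finger_gap: 0.669
```

```bash
python3 - <<'E'
from h import *
st();go(414.6,-22,24,91.7)
E
```

```text
t 68.88 tcp [415.3 -22.2  28.2] x-axis deg 92.2 tilt 0.0 F [-0.7 -0.4 -0.3] gap 57.2 q [-0.32  0.68  2.1  -0.    0.36 -0.36]
delta tool mm [ 0.2 -0.7  4.2] norm 4
rotvec deg [-0.  -0.   0.5]
```

Call:
send_rows(
  motion=[
    {"gripper":45,"travel":[0,-0.5,2],"rotation":[0,0,0]},
    {"gripper":45,"travel":[0,0,1.5],"rotation":[0,0,0]},
    {"gripper":45,"travel":[0,0,1],"rotation":[0,0,0]},
    {"gripper":45,"travel":[0,0,0],"rotation":[0,0,0]},
    {"gripper":70,"travel":[0,0,0],"rotation":[0,0,0]},
    {"gripper":70,"travel":[0,0,0],"rotation":[0,0,0]},
    {"gripper":70,"travel":[0,0,0],"rotation":[0,0,0]},
    {"gripper":70,"travel":[0,0,-10],"rotation":[0,0,0]},
    {"gripper":70,"travel":[0,0,-30],"rotation":[0,0,0]},
    {"gripper":70,"travel":[0,0,-40],"rotation":[0,0,0]},
    {"gripper":70,"travel":[0,0,-40],"rotation":[0,0,0]},
    {"gripper":70,"travel":[0,0,-40],"rotation":[0,0,0]},
  ],
)

```text
t: 69.88
tcp_pos: [0.4142, -0.022, 0.1853]
tool_rot: [0.693, 0.721, -0.0, -0.001]
force: [1.8, -0.6, -0.2]
finger_gap: 0.821
```

Call:
send_rows(
  motion=[
    {"gripper":70,"travel":[15,-5,-20],"rotation":[0,0,0]},
    {"gripper":70,"travel":[27,-8,-10],"rotation":[0,0,0]},
    {"gripper":70,"travel":[27,-8,0],"rotation":[0,0,0]},
    {"gripper":70,"travel":[27,-8,0],"rotation":[0,0,0]},
    {"gripper":70,"travel":[27,-8,0],"rotation":[0,0,0]},
    {"gripper":70,"travel":[27,-8,0],"rotation":[0,0,0]},
    {"gripper":70,"travel":[27,-8,0],"rotation":[0,0,0]},
    {"gripper":70,"travel":[27,-8,0],"rotation":[0,0,0]},
    {"gripper":70,"travel":[27,-8,0],"rotation":[0,0,0]},
    {"gripper":70,"travel":[27,-8,0],"rotation":[0,0,0]},
    {"gripper":70,"travel":[27,-8,0],"rotation":[0,0,0]},
    {"gripper":70,"travel":[27,-8,0],"rotation":[0,0,0]},
  ],
)

```text
t: 70.88
tcp_pos: [0.3091, 0.287, 0.2138]
tool_rot: [0.693, 0.721, -0.0, -0.0]
force: [0.7, -0.1, 0.0]
finger_gap: 0.817
```

Call:
send_rows(
  motion=[
    {"gripper":70,"travel":[27,-8,0],"rotation":[0,0,0]},
    {"gripper":70,"travel":[27,-8,0],"rotation":[0,0,0]},
    {"gripper":70,"travel":[27,-8,0],"rotation":[0,0,0]},
    {"gripper":70,"travel":[27,-8,0],"rotation":[0,0,0]},
    {"gripper":70,"travel":[27,-8,0],"rotation":[0,0,0]},
    {"gripper":70,"travel":[27,-8,0],"rotation":[0,0,0]},
    {"gripper":70,"travel":[27,-8,0],"rotation":[0,0,0]},
    {"gripper":70,"travel":[27,-8,0],"rotation":[0,0,0]},
    {"gripper":70,"travel":[27,-8,0],"rotation":[0,0,0]},
    {"gripper":70,"travel":[27,-8,0],"rotation":[0,0,0]},
    {"gripper":70,"travel":[15,-4,0],"rotation":[0,0,0]},
    {"gripper":70,"travel":[0,0,0],"rotation":[0,0,0]},
  ],
)

```text
t: 71.88
tcp_pos: [0.214, 0.5703, 0.2135]
tool_rot: [0.692, 0.722, 0.001, -0.001]
force: [0.6, -0.0, 0.2]
finger_gap: 0.819
```

```bash
python3 - <<'E'
from h import *
st()
im=snap('side');cv2.imwrite('pics/side16.png',im)
tp=snap('top');cv2.imwrite('pics/top16.png',tp)
cv2.imwrite('pics/c16.png',np.hstack([cv2.resize(im[135:285,195:345],(400,400),interpolation=2),cv2.resize(tp[155:275,220:340],(400,400),interpolation=2)]))
E
```

```text
t 71.88 tcp [214.  570.3 213.5] x-axis deg 92.4 tilt 0.1 F [ 0.6 -0.   0.2] gap 69.9 q [1.03 0.53 1.49 0.   1.12 0.99]
```

View pics/c16.png

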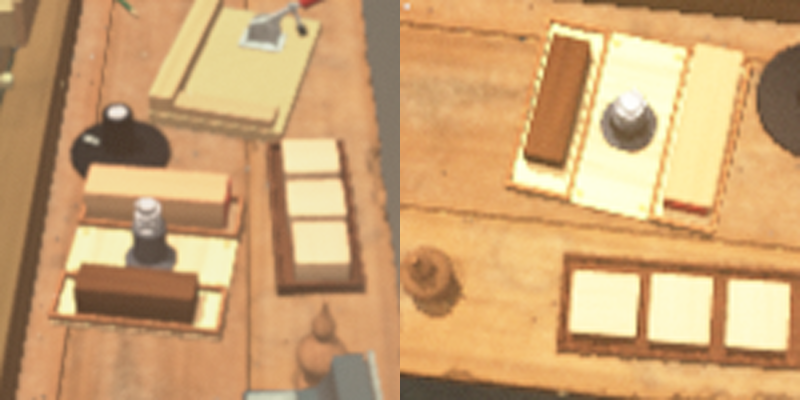

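The last view shows three knobs flat side by side in the tray at (605,303), (680,308) and (757,313). Dark is in bay_a at (558,100), pale in bay_b at (705,130), and the wheel is flat on the bench. I'll do a quick bystander check, then hand in.

```bash
python3 - <<'E'
from h import *
a=cv2.imread('pics/top0.png').astype(int);b=cv2.imread('pics/top16.png').astype(int)
for n,(x,y,w,h) in dict(finial=(215,225,35,30),key=(138,205,30,30)).items(): print(n,np.abs(a-b)[y:y+h,x:x+w].mean())
f=lambda L:[(u*.3+220-.35,v*.3+155-.35) for u,v in [(p[0]-400,p[1]) for p in L]]
print(np.round(cast('top',f([(694,43),(742,50),(665,203),(711,212)]),.051)*1000))
g=lambda L:[(u*.375+195-.3,v*.375+135-.3) for u,v in L]
print(np.round(cast('side',g([(90,166),(228,172),(83,195),(228,205)]),.051)*1000))
st(); print(manip.sign_off())
E
```

```text
finial 1.906984126984127
key 2.2422222222222223
[[657.  63.  51.]
 [655.  18.  51.]
 [503.  74.  51.]
 [499.  32.  51.]]
[[654.  17.  51.]
 [505.  27.  51.]
 [657.  65.  51.]
 [505.  80.  51.]]
t 71.98 tcp [214.7 566.9 213.2] x-axis deg 92.3 tilt 0.1 F [ 0.3 -0.3 -0.2] gap 69.8 q [ 1.02  0.52  1.5  -0.    1.12  0.99]
the job is handed in; nothing more can be done
None
```

The order is made up and handed in at about 72 s. One contact reached 70 N along the way, which could count against the 40 N rule.

**What I did:**
- **Wheel:** I turned it about 755° anticlockwise in three strokes. A 3 mm test lift then showed only its weight. I lifted it off and laid it flat on the bench, to the right of the carrier.
- **Blanks:** I set the dark blank down in the tray for a moment. The pale blank went into the right bay, then the dark one into the left bay.
- **Knobs:** all three knob blanks lie flat in the tray, side by side.

**Last checks:**
- The final pictures show both blanks in their bays, the three knobs apart and flat in the tray, and the wheel clear of the carrier and tray.
- The pale blank's top corners, cast at 51 mm from both cameras, agree to about 6 mm. It was released at the same tool height at which it was picked up. The dark blank was lowered to its expected height, with no separate final measurement.
- The finial and chuck key areas of the top picture are essentially unchanged.

**What went wrong:** on the first descent to the dark blank the wrist force reached about 70 N for a moment. A finger or knuckle most likely landed on the post. This was under the 120 N wrist limit, but I cannot rule out that the gripper's body pressed with more than 40 N. Nothing visibly moved. I backed off and gripped both blanks off-centre from then on.

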